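# Clamp a bowl in the doughnut chuck: two knobs, then the nut with the socket that fits

### The arm

A 6-joint arm with a two-finger parallel gripper is mounted at the origin on the work surface. World frame = base frame: x ahead of the robot, y to its left, z up, the work surface at z = 0. Lengths are in m, angles in rad, forces in N, time in s.
With the tool pointing down it reaches from about 0.4 to 0.825 m from the base axis. Payload 7 kg.
Tool frame: the origin (TCP) lies at the very end of the fingers, on their centre line; the grasp point (between the pads) lies arm.grip_point_offset behind it (arm.grip_point_offset is the distance from the TCP to the grasp point, in m); z points along the fingers, y is the line along which they close (so a half turn about z gives the same grasp; the last joint's range is limited). The gripper opens to 88 mm and grips with 3 to 60 N. Pads are 19 mm wide; open, the fingers measure 130 mm over their backs; the gripper's body (78 mm by 193 mm) begins 47 mm behind the grasp point.
Start: joints at [-1.039, 0.359, 0.012, 0, -1.224, -0.288], TCP at [0.163, -0.655, 0.227] pointing down, gripper open.
Joint ranges: [-3.07, 3.07], [-1.43, 2.12], [-1.02, 1.25], [-3.03, 1.67], [-3.05, -0], [-3.03, 3.03]. Speed limits (rad/s): [2.39, 2.39, 3.01, 3.14, 3.14, 3.14].

### API

Orientations are given as [roll, pitch, yaw] about the fixed x, y, z axes, in that order (R = Rz(yaw) Ry(pitch) Rx(roll)).
In Python, from station import arm gives the robot as it stands.
- The arm moves only by the shell command python3 -m crank 'ROWS' [OPENING] [FORCE]. ROWS is JSON, a list of rows, each an object of numbers: "dx", "dy", "dz": the shift along the tool's x, y, z in cm; "wx", "wy", "wz": the turn, a rotation vector about the tool's x, y, z in degrees. A call has exactly 10 rows; each row is the pose to reach, as a shift and turn from the pose commanded when the call began, along the tool's axes at that moment; what a row does not reach only later rows make up. A row lasts 1/8 s, in which the tool goes at most 62.5 mm and 10.7 degrees, less where a joint would pass 70% of its speed; a pose out of reach is approached as far as the arm can. A call with a gripper value outside its range is refused whole. OPENING is the finger opening in cm, from 0 to 8.76, set as the call begins (- or left out, the last holds). The fingers move at their own pace and stop on an object; FORCE is the grip in N (left out, the last holds). Time passes only in rows, so rows that repeat a pose let the fingers close, or fill a call up. It gives the time, the measured TCP pose, the force, the opening and the grip force at its end, in the units of the state.
- arm.get_state(): the state, without advancing time (a new reading comes with each control period).
- arm.grab_frame(name): name is "side" or "top" or "wrist"; returns the picture (400x640x3 uint8, red, green, blue); there is no depth.
- arm.calibration(name): a dict with "fx", "fy", "cx", "cy" (pixels), "world_from_camera" (4x4, takes a point from camera to world coordinates). Camera axes: x right, y down, z forward; pixel columns grow to the right and rows downward; lengths in m; the calibration is good to about 2 mm. A picture is of the moment at which its call begins: read the wrist's pose just before it. calibration takes no time and is no camera call; for the wrist camera it gives the pose at the moment of the call.
- arm.job_done(): hands the job in; it is judged then, once.
Trained networks look in the newest picture that a camera, given by its name, has taken for a name from the list of things; names that differ only in an ending like _2 or _b are one class to them, and where a whole thing is asked for, a point or a joint stands for the part that bears it (a point fixed in the world has none). Each returns a list of dicts, best first, with "confidence" (0 to 1); they miss things now and then, are a little off and sometimes report something else, mostly with a low value. They report only what shows in the picture. A call takes as long as a camera call. They do not tell look-alikes from the thing itself.
- arm.find_in(camera, query): "centre" ([x, y, z] in m, in world coordinates, good to about 4 mm: the middle of the surface that is visible of it).
- arm.masks_of(camera, query): "pixels" (400x640 bool, what is visible of it).
- arm.mark_of(camera, query): "centre" ([x, y, z] in m, in world coordinates, good to about 4 mm: a listed point, or the origin of a listed thing).
The state is a dict: "t": time; "q": joint angles; "qd": joint speeds; "joint_efforts": joint torques, N m; "eef_pos": TCP position; "ee_rot": TCP orientation; "force": force on the tool from outside, world axes, zero at the start; "moment": the same for the moment, N m; "width": finger opening in m; "gripper_force": force on a finger pad.
Only numpy, scipy, OpenCV 4.12 (cv2) and the standard library are available. Lean on these libraries where they do the work, as an engineer would, in place of code of your own. Each camera call takes 0.05 s, during which the arm holds its last target. There are 200 camera calls.

### The job

Tighten the bowl into the wooden doughnut chuck: first turn both black wing knobs clockwise to their end stops, then try the loose sockets on the hex nut of the third stud, push the one that fits fully down over the nut and turn the nut clockwise with it to its stop. Stand any socket that does not fit back upright on the bench, leave everything else where it is, and finish holding: the fitting socket stays seated on the tightened nut with the gripper still gripping it.

Things in the scene. Friction and masses are not known exactly. Their poses are not given: they have to be found in the camera images.
- chuck: Fixed wooden doughnut chuck, flat on the bench: plywood disc and ring, 270 mm across, an upside-down bowl clamped between, its foot up to 92 mm. Ring top 80 mm above the bench. Three studs 110 mm from the centre, 120 degrees apart, each with a 3 mm steel washer, 38 mm wide, on the ring. Origin: centre of underside, on the bench; z up; y points to the stud with the hex nut.
- nut_seat (a point): Centre of the washer's top face under the hex nut, 83 mm above the bench; axes as the chuck's. On it the nut, 13 mm high, top 3 mm chamfered; the 12 mm stud ends 3 mm above it. The nut is 18, 22 or 27 mm across flats: it differs from time to time and is not told. It only turns, it cannot be lifted off. The other two nuts are spares on the drawers, not part of the job.
- knob_left (a joint): Angle (rad) of the wing knob on the stud 120 degrees anticlockwise (seen from above) from the hex nut: grows as it turns clockwise seen from above; starts at 0 to 0.25; its end stop (tight) is at 1.2. Stiff by about 0.06 N m; stays where it is left.
- knob_left_grip (a point): Middle of the knob's wing: a black upright bar 58 mm long (this point's x), 12 mm thick (y) and 25 mm high, on the knob's axis, 101.5 mm above the bench; the bar spans 12.5 mm above and below this point. It turns with the knob.
- knob_right (a joint): Angle (rad) of the wing knob on the stud 120 degrees clockwise (seen from above) from the hex nut: grows as it turns clockwise seen from above; starts at 0 to 0.25; its end stop (tight) is at 1.2. Stiff by about 0.06 N m; stays where it is left.
- knob_right_grip (a point): Middle of the knob's wing: a black upright bar 58 mm long (this point's x), 12 mm thick (y) and 25 mm high, on the knob's axis, 101.5 mm above the bench; the bar spans 12.5 mm above and below this point. It turns with the knob.
- socket_18: Plain steel deep socket for the 18 mm nut, loose, stands mouth down: 27 mm diameter, 65 mm tall; hex hole 19 mm across flats, 45 mm deep; closed top with a drive square; about 110 g. Origin: centre of the mouth; z up to the closed top; x points square to a flat of the hex hole. It rests on top of a larger nut, and drops over a smaller one but spins without turning it.
- nut_18 (a joint): Angle (rad) of the 18 mm hex nut, whether it is on the stud or a spare: grows clockwise seen from above; starts at 0 to 0.25; end stop (tight) at 1.0. At 0 one of its flats faces along the chuck's x axis; the flats have turned clockwise from there by this angle. Stiff by about 0.12 N m. A spare keeps its start value.
- socket_22: Plain steel deep socket for the 22 mm nut, loose, stands mouth down: 33 mm diameter, 65 mm tall; hex hole 23 mm across flats, 45 mm deep; closed top with a drive square; about 160 g. Origin: centre of the mouth; z up to the closed top; x points square to a flat of the hex hole. It rests on top of a larger nut, and drops over a smaller one but spins without turning it.
- nut_22 (a joint): Angle (rad) of the 22 mm hex nut, whether it is on the stud or a spare: grows clockwise seen from above; starts at 0 to 0.25; end stop (tight) at 1.0. At 0 one of its flats faces along the chuck's x axis; the flats have turned clockwise from there by this angle. Stiff by about 0.12 N m. A spare keeps its start value.
- socket_27: Plain steel deep socket for the 27 mm nut, loose, stands mouth down: 39 mm diameter, 65 mm tall; hex hole 28 mm across flats, 45 mm deep; closed top with a drive square; about 220 g. Origin: centre of the mouth; z up to the closed top; x points square to a flat of the hex hole. It rests on top of a larger nut, and drops over a smaller one but spins without turning it.
- nut_27 (a joint): Angle (rad) of the 27 mm hex nut, whether it is on the stud or a spare: grows clockwise seen from above; starts at 0 to 0.25; end stop (tight) at 1.0. At 0 one of its flats faces along the chuck's x axis; the flats have turned clockwise from there by this angle. Stiff by about 0.12 N m. A spare keeps its start value.
- drawers: Grey steel hardware drawers 100 x 130 x 83 mm high beside the chuck, fixed, with the two spare nuts lying on top. Origin: centre of the underside.
- wood_pot: Dark turned wooden pot with a lid, 72 mm wide, 66 mm tall, a loose bystander to leave where it is. Origin: centre of its underside.
- wax_tin: Round aluminium wax tin, 84 mm wide, 30 mm tall, a loose bystander to leave where it is. Origin: centre of its underside.
- maple_bowl: Small pale wooden bowl, 124 mm wide, 45 mm tall, a loose bystander to leave where it is. Origin: centre of its underside.
- spanner: Steel spanner 170 mm long lying flat, a loose bystander to leave where it is. Origin: near the middle of its length, on the bench.
- mallet: Wooden mallet 260 mm long lying flat, a loose bystander to leave where it is. Origin: near the middle of its length, on the bench.
- finish_bottle: Amber glass bottle of finish, 60 mm wide, 150 mm tall, a loose bystander to leave where it is. Origin: centre of its underside.
- offcut: Round pale wood offcut, 56 mm across, 25 mm tall, lying among the sockets, a loose bystander to leave where it is. Origin: centre of its underside.
Mind the look-alikes: they are no part of the job. What is shaped like the socket_22 but turquoise is not meant. What is shaped like the socket_18 but green is not meant.

How it is judged:
By the outcome, as a careful person would: the job done as asked, in the order asked, and still so for the second after the job is handed in, while the arm keeps its last pose, push and grip.
It also fails if it takes over 72 s, if anything falls off the work surface, if the arm or the gripper's body presses on something with over 40 N, if the wrist force passes 120 N, or if a joint passes its speed limit or range.

## Working session

There is one attempt and no reset: what is moved stays moved. The work goes in short steps, Python scripts to look and compute and a shell command to move; the robot and the scene stay as the last step left them, time stands still between calls to the robot, and variables do not carry over. Pictures are saved under pics/ and viewed, at most 12 in all, crops included, and the job is handed in when it is done.

```bash
ls; mkdir -p pics
python3 - <<'E'
from station import arm
import cv2,numpy as np
s=arm.get_state(); print(s, arm.grip_point_offset)
for n in("top","side"):
    f=arm.grab_frame(n); cv2.imwrite(f"pics/{n}0.png",f[:,:,::-1]); c=arm.calibration(n); print(n,c)
    for q in["chuck","nut_seat","knob_left_grip","knob_right_grip","socket_18","socket_22","socket_27","drawers","offcut","nut_18","nut_22","nut_27"]:
        try: print(n,q,[(np.round(d["centre"],3).tolist(),round(d["confidence"],2)) for d in arm.mark_of(n,q)][:4])
        except Exception as e: print(n,q,e)
E
```

```text
pics
{'t': 0.0, 'q': array([-1.03887219e+00,  3.59376347e-01,  1.10364215e-02, -3.35148745e-04,
       -1.22410718e+00, -2.88064838e-01]), 'qd': array([ 7.30732549e-06,  2.66621635e-04, -1.03953498e-03,  8.90410542e-04,
       -1.72132914e-04,  1.07362313e-03]), 'joint_efforts': array([ 8.43229445e-04, -5.82723391e+01,  2.93057603e+01,  6.99736610e+00,
        6.83259394e-03, -1.50262285e-04]), 'eef_pos': array([ 0.16279827, -0.65455555,  0.22562245]), 'ee_rot': array([ 3.13992038e+00, -1.66947722e-04, -2.89784736e+00]), 'force': array([-0.37924065,  0.97072159,  0.55676965]), 'moment': array([ 0.01020056, -0.03385698, -0.07901218]), 'gripper_force': 0.0, 'width': 0.08790621969482576} 0.0188
top {'fx': 362.68704159834937, 'fy': 362.68704159834937, 'cx': 323.4666321926244, 'cy': 196.20470262112283, 'world_from_camera': array([[-2.35644835e-02, -9.96523851e-01,  7.99057543e-02,
         4.11763373e-01],
       [-9.99646592e-01,  2.44710758e-02,  1.03854237e-02,
        -1.85667561e-04],
       [-1.23047022e-02, -7.96327878e-02, -9.96748320e-01,
         1.37802584e+00],
       [ 0.0000
[... 2220 characters left out ...]
], 0.77), ([0.507, 0.383, -0.002], 0.71), ([0.442, 0.259, -0.002], 0.67), ([0.607, 0.23, 0.0], 0.58)]
side drawers [([0.664, -0.233, -0.004], 0.57)]
side offcut [([0.512, 0.237, 0.004], 0.54), ([0.649, 0.478, 0.002], 0.22)]
side nut_18 it knows: chuck, drawers, finish_bottle, knob_left_grip, knob_right_grip, mallet, maple_bowl, nut_seat, offcut, socket, spanner, wax_tin, wood_pot
side nut_22 it knows: chuck, drawers, finish_bottle, knob_left_grip, knob_right_grip, mallet, maple_bowl, nut_seat, offcut, socket, spanner, wax_tin, wood_pot
side nut_27 it knows: chuck, drawers, finish_bottle, knob_left_grip, knob_right_grip, mallet, maple_bowl, nut_seat, offcut, socket, spanner, wax_tin, wood_pot
```

View pics/top0.png

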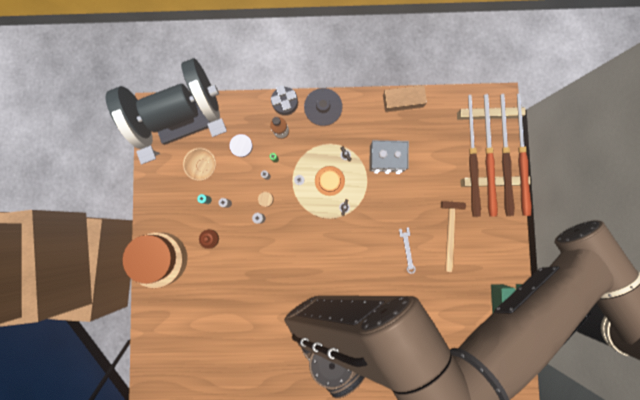

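View pics/side0.png

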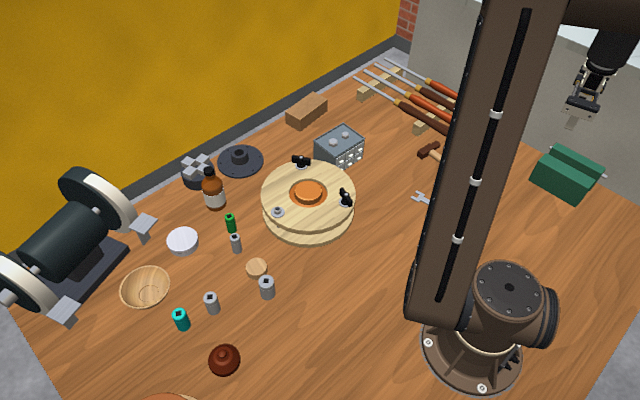

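Both views show three steel sockets at top-view pixels (223,202), (258,218) and (264,174). The look-alikes are turquoise at (202,199) and green at (273,157). The hex nut is at (299,180) and the wing knobs are at (345,153) and (344,207). The next step is to measure with the wrist camera.

```bash
cat > h.py <<'E'
from station import arm
import numpy as np, cv2
def go(x,y,z,yaw=None,s=None):
    s=s or arm.get_state(); p=s["eef_pos"]; w=s["ee_rot"][2]
    d=np.array([x,y,z])-p; c,n=np.cos(w),np.sin(w)
    yaw=w if yaw is None else yaw
    a=(np.degrees(w-yaw)+180)%360-180
    print("dx %.2f dy %.2f dz %.2f wz %.1f"%(100*(c*d[0]+n*d[1]),100*(n*d[0]-c*d[1]),-100*d[2],a))
def proj(cal,P):
    T=np.linalg.inv(cal["world_from_camera"]); p=T[:3,:3]@np.asarray(P)+T[:3,3]
    return cal["fx"]*p[0]/p[2]+cal["cx"],cal["fy"]*p[1]/p[2]+cal["cy"]
def unproj(cal,u,v,z):
    M=cal["world_from_camera"]; r=M[:3,:3]@np.array([(u-cal["cx"])/cal["fx"],(v-cal["cy"])/cal["fy"],1]); o=M[:3,3]
    return o+r*(z-o[2])/r[2]
def shot(name):
    cal=arm.calibration("wrist"); f=arm.grab_frame("wrist"); cv2.imwrite(f"pics/{name}.png",f[:,:,::-1]); np.save(f"pics/{name}.npy",cal["world_from_camera"]); return f,cal
def st():
    s=arm.get_state(); print("t %.2f"%s["t"],np.round(s["eef_pos"],4),np.round(s["ee_rot"],3),"F",np.round(s["force"],1),"M",np.round(s["moment"],2),"w %.4f g %.1f q6 %.2f"%(s["width"],s["gripper_force"],s["q"][5]))
E
python3 - <<'E'
from h import *
c=arm.calibration("wrist"); print(c)
R=c["world_from_camera"]
s=arm.get_state();w=s["ee_rot"][2]
A=np.array([[np.cos(w),np.sin(w),0],[np.sin(w),-np.cos(w),0],[0,0,-1]])
print("cam in tool",A.T@(0*R[:3,3]) if 0 else A.T@(R[:3,3]-s["eef_pos"]), A.T@R[:3,:3])
go(0.50,0.03,0.33,-1.571)
E
```

```text
{'fx': 328.9223913966854, 'fy': 328.9223913966854, 'cx': 320.34192611837824, 'cy': 198.27489164153508, 'world_from_camera': array([[-0.24132141,  0.93767884,  0.25004475,  0.09538016],
       [ 0.97044471,  0.23344464,  0.061161  , -0.67064957],
       [-0.00102224,  0.25741406, -0.96630066,  0.3842896 ],
       [ 0.        ,  0.        ,  0.        ,  1.        ]])}
cam in tool [ 0.06930437  0.00113423 -0.15772988] [[-4.31455851e-05 -9.66301171e-01 -2.57414151e-01]
 [ 9.99999477e-01  2.21446233e-04 -9.98893477e-04]
 [ 1.02223533e-03 -2.57414060e-01  9.66300656e-01]]
dx -49.25 dy 58.34 dz -10.34 wz -76.0
```

```bash
python3 -m crank '[{"dx":-5,"dy":6,"dz":-3,"wz":-8},{"dx":-10,"dy":12,"dz":-5,"wz":-16},{"dx":-15,"dy":18,"dz":-7,"wz":-24},{"dx":-19,"dy":22,"dz":-9,"wz":-32},{"dx":-23,"dy":27,"dz":-10,"wz":-40},{"dx":-27,"dy":32,"dz":-10,"wz":-48},{"dx":-31,"dy":37,"dz":-10,"wz":-56},{"dx":-36,"dy":42,"dz":-10,"wz":-64},{"dx":-40,"dy":47,"dz":-10,"wz":-72},{"dx":-44,"dy":52,"dz":-10,"wz":-76}]' 8; python3 -c "
from h import *
st(); go(0.50,0.03,0.33,-1.571)"
```

```text
t 1.00 [ 0.1629 -0.655   0.2266] [-3.142  0.    -2.898] F [-0.8  0.7  0.2] M [ 0.03  0.   -0.04] w 0.0882 g 0.0 q6 -0.29
dx -49.25 dy 58.34 dz -10.34 wz -76.0$[0]: bad value
```

```bash
python3 -m crank '[{"dx":-3.5,"dy":4.0,"dz":-2.0,"wx":0,"wy":0,"wz":-7},{"dx":-7,"dy":8,"dz":-4,"wx":0,"wy":0,"wz":-14},{"dx":-10.5,"dy":12,"dz":-6,"wx":0,"wy":0,"wz":-21},{"dx":-14,"dy":16,"dz":-8,"wx":0,"wy":0,"wz":-28},{"dx":-17.5,"dy":20,"dz":-10,"wx":0,"wy":0,"wz":-35},{"dx":-21,"dy":24,"dz":-10,"wx":0,"wy":0,"wz":-42},{"dx":-25,"dy":29,"dz":-10,"wx":0,"wy":0,"wz":-49},{"dx":-29,"dy":33,"dz":-10,"wx":0,"wy":0,"wz":-56},{"dx":-33,"dy":38,"dz":-10,"wx":0,"wy":0,"wz":-63},{"dx":-37,"dy":43,"dz":-10,"wx":0,"wy":0,"wz":-70}]' 8; python3 -c "
from h import *
st(); go(0.50,0.03,0.33,-1.571)"
```

```text
t: 2.25
eef_pos: [0.4173, -0.1493, 0.3271]
ee_rot: [-3.14, 0.0, -1.672]
force: [1.8, -0.9, -0.1]
width: 0.0799
gripper_force: 0.0
t 2.25 [ 0.4173 -0.1493  0.3271] [-3.14   0.    -1.672] F [ 1.8 -0.9 -0.1] M [-0.06 -0.12  0.02] w 0.0799 g 0.0 q6 -0.21
dx -18.67 dy -6.41 dz -0.29 wz -5.8
```

```bash
python3 -m crank '[{"dx":-4,"dy":-1.5,"dz":0,"wx":0,"wy":0,"wz":-6},{"dx":-8,"dy":-3,"dz":0,"wx":0,"wy":0,"wz":-6},{"dx":-12,"dy":-4.5,"dz":0,"wx":0,"wy":0,"wz":-6},{"dx":-16,"dy":-6,"dz":0,"wx":0,"wy":0,"wz":-6},{"dx":-18.7,"dy":-6.4,"dz":0,"wx":0,"wy":0,"wz":-6},{"dx":-18.7,"dy":-6.4,"dz":0,"wx":0,"wy":0,"wz":-6},{"dx":-18.7,"dy":-6.4,"dz":0,"wx":0,"wy":0,"wz":-6},{"dx":-18.7,"dy":-6.4,"dz":0,"wx":0,"wy":0,"wz":-6},{"dx":-18.7,"dy":-6.4,"dz":0,"wx":0,"wy":0,"wz":-6},{"dx":-18.7,"dy":-6.4,"dz":0,"wx":0,"wy":0,"wz":-6}]' 8; python3 -c "
from h import *
st(); f,c=shot('w1')
for q in ['chuck','nut_seat','knob_left_grip','knob_right_grip','socket_18','offcut']:
    r=arm.mark_of('wrist',q); print(q,[(np.round(d['centre'],3).tolist(),round(d['confidence'],2),np.round(proj(c,d['centre']),0).tolist()) for d in r][:6])
cv2.imwrite('pics/w1b.png',cv2.resize(f[:,:,::-1],(800,500),interpolation=cv2.INTER_CUBIC))
"
```

```text
t: 3.5
eef_pos: [0.5001, 0.0276, 0.3268]
ee_rot: [-3.141, 0.0, -1.572]
force: [-0.6, 0.2, -1.3]
width: 0.0801
gripper_force: 0.0
t 3.50 [0.5001 0.0276 0.3268] [-3.141  0.    -1.572] F [-0.6  0.2 -1.3] M [ 0.01  0.11 -0.01] w 0.0801 g 0.0 q6 -0.45
chuck [([0.571, -0.012, 0.003], 0.68, [271.0, 132.0])]
nut_seat []
knob_left_grip [([0.47, -0.061, 0.098], 0.87, [347.0, 92.0]), ([0.569, -0.01, 0.004], 0.53, [272.0, 133.0])]
knob_right_grip [([0.662, -0.065, 0.106], 0.73, [171.0, 88.0]), ([0.57, -0.009, 0.002], 0.46, [271.0, 133.0])]
socket_18 [([0.604, 0.23, -0.002], 0.84, [257.0, 282.0]), ([0.442, 0.254, 0.002], 0.81, [356.0, 296.0])]
offcut [([0.516, 0.236, 0.001], 0.77, [311.0, 286.0])]
```

View pics/w1b.png

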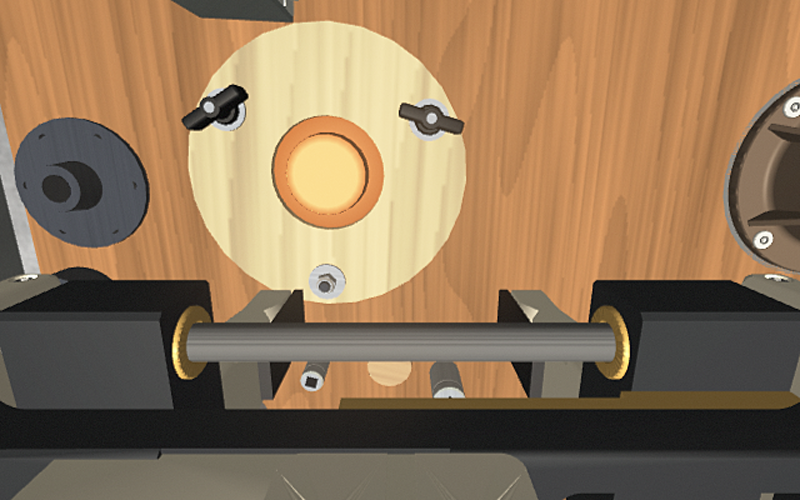

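The wrist picture (800 px wide) shows the left knob at (432,118), the right knob at (210,107), the hex nut at (327,282) on its washer, and the drawers at the top edge. I'll measure the knob bars next.

```bash
cat >> h.py <<'E'
def bar(f,cal,P,z=0.114,rad=40,thr=75):
    """dark bar near P: pixel mask -> world plane z -> PCA; returns centre, yaw of long axis"""
    u,v=proj(cal,P); m=(f.max(2)<thr).astype(np.uint8)
    yy,xx=np.mgrid[:400,:640]; m[np.hypot(xx-u,yy-v)>rad]=0
    k=np.argwhere(m)
    W=np.array([unproj(cal,b,a,z)[:2] for a,b in k],np.float32)
    (c,(w,h),_)=cv2.minAreaRect(W*1000)
    _,_,V=np.linalg.svd(W-W.mean(0),full_matrices=False); d=V[0]
    return len(k),np.round(c,1),round(w,1),round(h,1),"yaw",round(float(np.degrees(np.arctan2(d[1],d[0]))%180),1), "mean",np.round(W.mean(0),4)
E
python3 - <<'E'
from h import *
f=cv2.imread('pics/w1.png')[:,:,::-1]; c=arm.calibration("wrist"); c["world_from_camera"]=np.load('pics/w1.npy')
for t in(50,65):
  for P in([.47,-.06,.1015],[.664,-.065,.1015]): print(t,bar(f,c,P,0.108,30,t))
ft=cv2.imread('pics/top0.png')[:,:,::-1]; ct=arm.calibration("top")
for P in([.47,-.06,.1015],[.664,-.065,.1015]): print(bar(ft,ct,P,0.108,16,70))
# crops: nut, knobs
cr=[cv2.resize(f[v-28:v+28,u-28:u+28,::-1],(390,390),interpolation=cv2.INTER_CUBIC) for u,v in((262,226),(346,94))]
cv2.imwrite('pics/crop1.png',np.hstack(cr))
E
```

```text
50 (25, array([475., -59.]), 19.6, 52.4, 'yaw', 163.7, 'mean', array([ 0.4743, -0.0599], dtype=float32))
50 (518, array([660.2, -63.9]), 62.3, 26.8, 'yaw', 28.1, 'mean', array([ 0.6561, -0.0658], dtype=float32))
65 (133, array([473.2, -57. ]), 23.3, 56.3, 'yaw', 165.6, 'mean', array([ 0.474, -0.057], dtype=float32))
65 (683, array([660.1, -63.7]), 62.3, 27.2, 'yaw', 26.3, 'mean', array([ 0.6584, -0.0659], dtype=float32))Traceback (most recent call last):
  File "<stdin>", line 6, in <module>
  File "h.py", line 25, in bar
    (c,(w,h),_)=cv2.minAreaRect(W*1000)
                ~~~~~~~~~~~~~~~^^^^^^^^
cv2.error: OpenCV(4.12.0) /io/opencv/modules/imgproc/src/convhull.cpp:143: error: (-215:Assertion failed) total >= 0 && (depth == CV_32F || depth == CV_32S) in function 'convexHull'
```

Run:
```python
from h import *
go(.474,-.056,.15,np.radians(-15))
f=cv2.imread('pics/w1.png')[:,:,::-1]
cr=[cv2.resize(f[v-28:v+28,u-28:u+28,::-1],(390,390),interpolation=cv2.INTER_CUBIC) for u,v in((262,226),(346,94))]
cv2.imwrite('pics/crop1.png',np.hstack(cr))
```

```text
dx 8.40 dy 2.61 dz 17.66 wz -75.0
```

View pics/crop1.png

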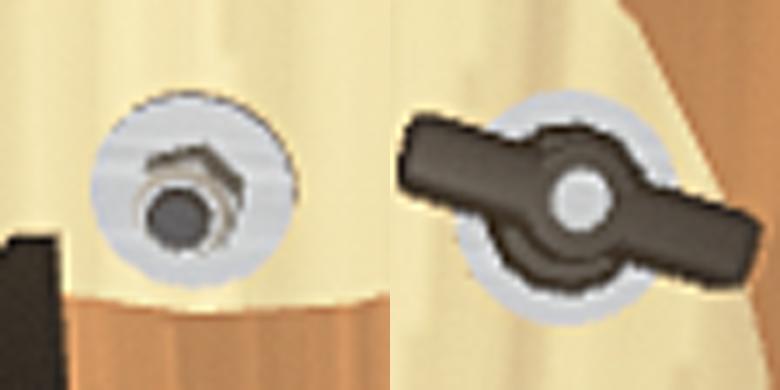

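The crop shows the washer 205 px wide (38 mm) and the nut about 105 px wide, so about 19 to 20 mm. That points to the 18 mm nut. The left bar lies at about 165° yaw. I'll grip the left knob.

```bash
python3 -m crank '[{"dx":1,"dy":0.3,"dz":2,"wx":0,"wy":0,"wz":-9},{"dx":2,"dy":0.6,"dz":4,"wx":0,"wy":0,"wz":-18},{"dx":3,"dy":1,"dz":6,"wx":0,"wy":0,"wz":-27},{"dx":4,"dy":1.4,"dz":8,"wx":0,"wy":0,"wz":-36},{"dx":5,"dy":1.8,"dz":10,"wx":0,"wy":0,"wz":-45},{"dx":6.5,"dy":2.2,"dz":12.5,"wx":0,"wy":0,"wz":-54},{"dx":7.5,"dy":2.5,"dz":15,"wx":0,"wy":0,"wz":-63},{"dx":8.4,"dy":2.6,"dz":17,"wx":0,"wy":0,"wz":-70},{"dx":8.4,"dy":2.6,"dz":17.7,"wx":0,"wy":0,"wz":-75},{"dx":8.4,"dy":2.6,"dz":17.7,"wx":0,"wy":0,"wz":-75}]' 4; python3 -c "
from h import *
st(); f,c=shot('w2'); go(.474,-.056,.094,np.radians(-15))
for z in(.114,.09): print(bar(f,c,[.474,-.056,.1],z,60,65))
print(np.round(proj(c,[.474,-.056,.114])))
cv2.imwrite('pics/w2b.png',cv2.resize(f[:,:,::-1],(800,500)))"
```

```text
t: 5.1
eef_pos: [0.4739, -0.0561, 0.1491]
ee_rot: [3.141, 0.001, -0.263]
force: [-0.2, -0.0, 0.0]
width: 0.0401
gripper_force: 0.0
t 5.10 [ 0.4739 -0.0561  0.1491] [ 3.141e+00  1.000e-03 -2.630e-01] F [-0.2 -0.   0. ] M [-0.03  0.14  0.02] w 0.0401 g 0.0 q6 1.01
dx -0.02 dy 0.01 dz 5.56 wz -0.1
(1146, array([469.6, -49.6]), 62.0, 57.7, 'yaw', 74.4, 'mean', array([ 0.4658, -0.0551], dtype=float32))
(1146, array([460.7, -46.7]), 69.8, 64.9, 'yaw', 74.4, 'mean', array([ 0.4565, -0.0529], dtype=float32))
[321. 225.]
```

View pics/w2b.png

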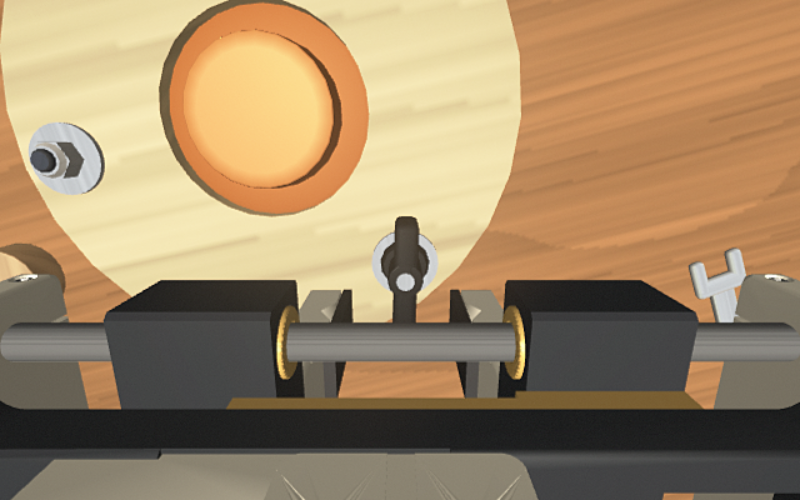

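Bar aligned between the fingers at (405,270), 2 mm off towards tool +y. I'll descend and then close.

```bash
python3 -m crank '[{"dx":0,"dy":0.2,"dz":2,"wx":0,"wy":0,"wz":0},{"dx":0,"dy":0.2,"dz":4,"wx":0,"wy":0,"wz":0},{"dx":0,"dy":0.2,"dz":5.5,"wx":0,"wy":0,"wz":0},{"dx":0,"dy":0.2,"dz":5.5,"wx":0,"wy":0,"wz":0},{"dx":0,"dy":0.2,"dz":5.5,"wx":0,"wy":0,"wz":0},{"dx":0,"dy":0.2,"dz":5.5,"wx":0,"wy":0,"wz":0},{"dx":0,"dy":0.2,"dz":5.5,"wx":0,"wy":0,"wz":0},{"dx":0,"dy":0.2,"dz":5.5,"wx":0,"wy":0,"wz":0},{"dx":0,"dy":0.2,"dz":5.5,"wx":0,"wy":0,"wz":0},{"dx":0,"dy":0.2,"dz":5.5,"wx":0,"wy":0,"wz":0}]' 2.2 ; python3 -m crank '[{"dx":0,"dy":0,"dz":0,"wx":0,"wy":0,"wz":0},{"dx":0,"dy":0,"dz":0,"wx":0,"wy":0,"wz":0},{"dx":0,"dy":0,"dz":0,"wx":0,"wy":0,"wz":0},{"dx":0,"dy":0,"dz":0,"wx":0,"wy":0,"wz":0},{"dx":0,"dy":0,"dz":0,"wx":0,"wy":0,"wz":8},{"dx":0,"dy":0,"dz":0,"wx":0,"wy":0,"wz":16},{"dx":0,"dy":0,"dz":0,"wx":0,"wy":0,"wz":24},{"dx":0,"dy":0,"dz":0,"wx":0,"wy":0,"wz":32},{"dx":0,"dy":0,"dz":0,"wx":0,"wy":0,"wz":40},{"dx":0,"dy":0,"dz":0,"wx":0,"wy":0,"wz":48}]' 0.5 25; python3 -c "
from h import *
st()"
```

```text
t: 6.4
eef_pos: [0.4736, -0.0579, 0.0946]
ee_rot: [-3.142, -0.0, -0.262]
force: [-0.0, -0.4, 0.4]
width: 0.022
gripper_force: 0.0
t: 7.65
eef_pos: [0.4736, -0.0581, 0.0946]
ee_rot: [3.141, -0.0, -1.105]
force: [0.8, -4.2, -0.8]
width: 0.0115
gripper_force: 24.9
t 7.65 [ 0.4736 -0.0581  0.0946] [ 3.141 -0.    -1.105] F [ 0.8 -4.2 -0.8] M [-1.62 -0.17  0.03] w 0.0115 g 24.9 q6 0.17
```

```bash
python3 -m crank '[{"dx":0,"dy":0,"dz":0,"wx":0,"wy":0,"wz":3},{"dx":0,"dy":0,"dz":0,"wx":0,"wy":0,"wz":5},{"dx":0,"dy":0,"dz":0,"wx":0,"wy":0,"wz":7},{"dx":0,"dy":0,"dz":0,"wx":0,"wy":0,"wz":9},{"dx":0,"dy":0,"dz":0,"wx":0,"wy":0,"wz":11},{"dx":0,"dy":0,"dz":0,"wx":0,"wy":0,"wz":12},{"dx":0,"dy":0,"dz":0,"wx":0,"wy":0,"wz":13},{"dx":0,"dy":0,"dz":0,"wx":0,"wy":0,"wz":14},{"dx":0,"dy":0,"dz":0,"wx":0,"wy":0,"wz":15},{"dx":0,"dy":0,"dz":0,"wx":0,"wy":0,"wz":15}]'; python3 -c "
from h import *
st(); s=arm.get_state(); print(s['joint_efforts'][5])"
```

```text
t: 8.9
eef_pos: [0.4737, -0.058, 0.0946]
ee_rot: [3.142, -0.0, -1.362]
force: [2.0, -5.1, -0.9]
width: 0.012
gripper_force: 25.1
t 8.90 [ 0.4737 -0.058   0.0946] [ 3.142 -0.    -1.362] F [ 2.  -5.1 -0.9] M [-1.87 -0.32  0.31] w 0.0120 g 25.1 q6 -0.08
-0.46498507261276245
```

```bash
python3 -m crank '[{"dx":0,"dy":0,"dz":0,"wx":0,"wy":0,"wz":1},{"dx":0,"dy":0,"dz":0,"wx":0,"wy":0,"wz":2},{"dx":0,"dy":0,"dz":0,"wx":0,"wy":0,"wz":3},{"dx":0,"dy":0,"dz":0,"wx":0,"wy":0,"wz":3},{"dx":0,"dy":0,"dz":0,"wx":0,"wy":0,"wz":3},{"dx":0,"dy":0,"dz":0,"wx":0,"wy":0,"wz":3},{"dx":0,"dy":0,"dz":0,"wx":0,"wy":0,"wz":3},{"dx":0,"dy":0,"dz":0,"wx":0,"wy":0,"wz":3},{"dx":0,"dy":0,"dz":0,"wx":0,"wy":0,"wz":3},{"dx":0,"dy":0,"dz":0,"wx":0,"wy":0,"wz":3}]'; python3 -c "
from h import *
st(); s=arm.get_state(); print(s['joint_efforts'][5])"
```

```text
t: 10.15
eef_pos: [0.4736, -0.0578, 0.0946]
ee_rot: [-3.142, 0.0, -1.414]
force: [-0.8, -2.9, 0.1]
width: 0.0124
gripper_force: 25.8
t 10.15 [ 0.4736 -0.0578  0.0946] [-3.142  0.    -1.414] F [-0.8 -2.9  0.1] M [-0.81  0.18  0.58] w 0.0124 g 25.8 q6 -0.14
-0.5582375451922417
```

```bash
python3 -m crank '[{"dx":0,"dy":0,"dz":0,"wx":0,"wy":0,"wz":0},{"dx":0,"dy":0,"dz":0,"wx":0,"wy":0,"wz":0},{"dx":0,"dy":0,"dz":0,"wx":0,"wy":0,"wz":0},{"dx":0,"dy":0,"dz":-2,"wx":0,"wy":0,"wz":0},{"dx":0,"dy":0,"dz":-5.5,"wx":0,"wy":0,"wz":0},{"dx":0,"dy":0,"dz":-5.5,"wx":0,"wy":0,"wz":0},{"dx":0,"dy":0,"dz":-5.5,"wx":0,"wy":0,"wz":0},{"dx":0,"dy":0,"dz":-5.5,"wx":0,"wy":0,"wz":0},{"dx":0,"dy":0,"dz":-5.5,"wx":0,"wy":0,"wz":0},{"dx":0,"dy":0,"dz":-5.5,"wx":0,"wy":0,"wz":0}]' 4; python3 -c "
from h import *
st(); go(.664,-.067,.15,np.radians(-153))"
```

```text
t: 11.4
eef_pos: [0.4734, -0.0579, 0.1492]
ee_rot: [3.141, -0.0, -1.414]
force: [-0.9, 0.1, 0.1]
width: 0.0403
gripper_force: 0.0
t 11.40 [ 0.4734 -0.0579  0.1492] [ 3.141 -0.    -1.414] F [-0.9  0.1  0.1] M [ 0.03  0.14 -0.03] w 0.0403 g 0.0 q6 -0.14
dx 3.87 dy -18.68 dz -0.08 wz 72.0
```

```bash
python3 -m crank '[{"dx":0.4,"dy":-2.3,"dz":0,"wx":0,"wy":0,"wz":9},{"dx":0.8,"dy":-4.6,"dz":0,"wx":0,"wy":0,"wz":18},{"dx":1.3,"dy":-7,"dz":0,"wx":0,"wy":0,"wz":27},{"dx":1.8,"dy":-9.4,"dz":0,"wx":0,"wy":0,"wz":36},{"dx":2.3,"dy":-11.8,"dz":0,"wx":0,"wy":0,"wz":45},{"dx":2.8,"dy":-14.2,"dz":0,"wx":0,"wy":0,"wz":54},{"dx":3.4,"dy":-16.5,"dz":0,"wx":0,"wy":0,"wz":63},{"dx":3.9,"dy":-18.7,"dz":0,"wx":0,"wy":0,"wz":72},{"dx":3.9,"dy":-18.7,"dz":0,"wx":0,"wy":0,"wz":72},{"dx":3.9,"dy":-18.7,"dz":0,"wx":0,"wy":0,"wz":72}]'; python3 -c "
from h import *
st(); f,c=shot('w3'); print(np.round(proj(c,[.664,-.067,.114])))
u,v=[int(a) for a in proj(c,[.664,-.067,.114])]
g=f[v-60:v+35,u-60:u+60].copy(); m=(g.max(2)<70)
for r in range(5,80,8): k=np.flatnonzero(m[r]); print(v-60+r,(k.min()+u-60,k.max()+u-60) if len(k) else None)
n=[np.round(proj(c,[.578,.104,z])) for z in(.083,.096)];print(n)
cv2.imwrite('pics/w3b.png',cv2.resize(f[:,:,::-1],(800,500)))"
```

```text
t: 12.65
eef_pos: [0.6639, -0.0673, 0.1489]
ee_rot: [3.141, -0.001, -2.669]
force: [-1.0, 0.1, 0.7]
width: 0.0399
gripper_force: 0.0
t 12.65 [ 0.6639 -0.0673  0.1489] [ 3.141e+00 -1.000e-03 -2.669e+00] F [-1.   0.1  0.7] M [ 0.02  0.05 -0.04] w 0.0399 g 0.0 q6 -1.29
[319. 226.]
171 None
179 (np.int64(309), np.int64(325))
187 (np.int64(308), np.int64(325))
195 (np.int64(309), np.int64(328))
203 (np.int64(303), np.int64(336))
211 (np.int64(301), np.int64(338))
219 (np.int64(303), np.int64(336))
227 (np.int64(306), np.int64(306))
235 (np.int64(273), np.int64(366))
243 (np.int64(270), np.int64(370))
[array([588., 213.]), array([603., 219.])]
```

View pics/w3b.png

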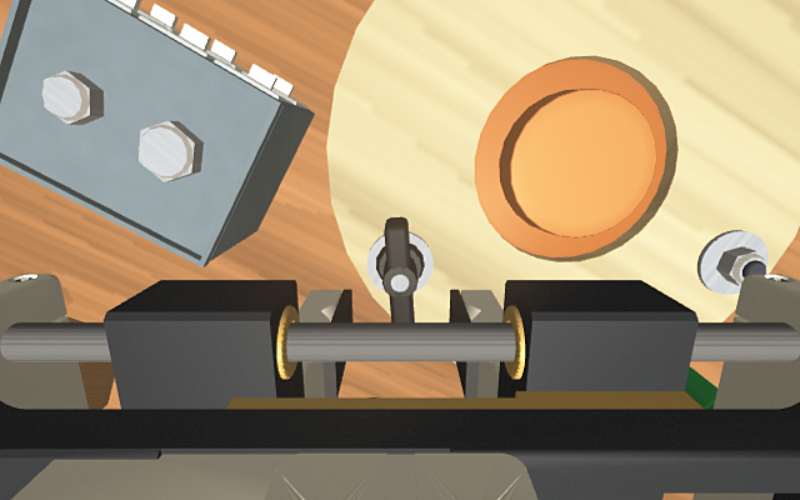

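The bar is centred at (399,265). The spares at (70,97) and (167,150) are both larger than the stud's nut, which confirms 18 mm on the stud. I'll grip and turn the right knob.

```bash
python3 -m crank '[{"dx":0,"dy":0,"dz":2,"wx":0,"wy":0,"wz":0},{"dx":0,"dy":0,"dz":4,"wx":0,"wy":0,"wz":0},{"dx":0,"dy":0,"dz":5.5,"wx":0,"wy":0,"wz":0},{"dx":0,"dy":0,"dz":5.5,"wx":0,"wy":0,"wz":0},{"dx":0,"dy":0,"dz":5.5,"wx":0,"wy":0,"wz":0},{"dx":0,"dy":0,"dz":5.5,"wx":0,"wy":0,"wz":0},{"dx":0,"dy":0,"dz":5.5,"wx":0,"wy":0,"wz":0},{"dx":0,"dy":0,"dz":5.5,"wx":0,"wy":0,"wz":0},{"dx":0,"dy":0,"dz":5.5,"wx":0,"wy":0,"wz":0},{"dx":0,"dy":0,"dz":5.5,"wx":0,"wy":0,"wz":0}]' 2.2 ; python3 -m crank '[{"dx":0,"dy":0,"dz":0,"wx":0,"wy":0,"wz":0},{"dx":0,"dy":0,"dz":0,"wx":0,"wy":0,"wz":0},{"dx":0,"dy":0,"dz":0,"wx":0,"wy":0,"wz":0},{"dx":0,"dy":0,"dz":0,"wx":0,"wy":0,"wz":0},{"dx":0,"dy":0,"dz":0,"wx":0,"wy":0,"wz":8},{"dx":0,"dy":0,"dz":0,"wx":0,"wy":0,"wz":16},{"dx":0,"dy":0,"dz":0,"wx":0,"wy":0,"wz":24},{"dx":0,"dy":0,"dz":0,"wx":0,"wy":0,"wz":32},{"dx":0,"dy":0,"dz":0,"wx":0,"wy":0,"wz":40},{"dx":0,"dy":0,"dz":0,"wx":0,"wy":0,"wz":48}]' 0.5 25; python3 -c "
from h import *
st()"; python3 -m crank '[{"dx":0,"dy":0,"dz":0,"wx":0,"wy":0,"wz":2},{"dx":0,"dy":0,"dz":0,"wx":0,"wy":0,"wz":4},{"dx":0,"dy":0,"dz":0,"wx":0,"wy":0,"wz":5},{"dx":0,"dy":0,"dz":0,"wx":0,"wy":0,"wz":6},{"dx":0,"dy":0,"dz":0,"wx":0,"wy":0,"wz":7},{"dx":0,"dy":0,"dz":0,"wx":0,"wy":0,"wz":7},{"dx":0,"dy":0,"dz":0,"wx":0,"wy":0,"wz":7},{"dx":0,"dy":0,"dz":0,"wx":0,"wy":0,"wz":7},{"dx":0,"dy":0,"dz":0,"wx":0,"wy":0,"wz":7},{"dx":0,"dy":0,"dz":0,"wx":0,"wy":0,"wz":7}]'; python3 -c "
from h import *
st()"
```

```text
t: 13.95
eef_pos: [0.6644, -0.0673, 0.0946]
ee_rot: [-3.142, 0.0, -2.671]
force: [0.5, -1.0, 0.8]
width: 0.022
gripper_force: 0.0
t: 15.2
eef_pos: [0.6645, -0.0678, 0.0945]
ee_rot: [-3.141, 0.0, 2.77]
force: [0.9, -3.0, -1.8]
width: 0.012
gripper_force: 24.8
t 15.20 [ 0.6645 -0.0678  0.0945] [-3.141  0.     2.77 ] F [ 0.9 -3.  -1.8] M [-1.57 -0.45  0.07] w 0.0120 g 24.8 q6 -2.13
t: 16.45
eef_pos: [0.6644, -0.0679, 0.0945]
ee_rot: [-3.141, 0.0, 2.655]
force: [1.5, -5.4, -0.6]
width: 0.0119
gripper_force: 24.9
t 16.45 [ 0.6644 -0.0679  0.0945] [-3.141  0.     2.655] F [ 1.5 -5.4 -0.6] M [-1.98 -0.47  0.06] w 0.0119 g 24.9 q6 -2.25
```

```bash
python3 -m crank '[{"dx":0,"dy":0,"dz":0,"wx":0,"wy":0,"wz":1},{"dx":0,"dy":0,"dz":0,"wx":0,"wy":0,"wz":2},{"dx":0,"dy":0,"dz":0,"wx":0,"wy":0,"wz":3},{"dx":0,"dy":0,"dz":0,"wx":0,"wy":0,"wz":4},{"dx":0,"dy":0,"dz":0,"wx":0,"wy":0,"wz":5},{"dx":0,"dy":0,"dz":0,"wx":0,"wy":0,"wz":6},{"dx":0,"dy":0,"dz":0,"wx":0,"wy":0,"wz":7},{"dx":0,"dy":0,"dz":0,"wx":0,"wy":0,"wz":8},{"dx":0,"dy":0,"dz":0,"wx":0,"wy":0,"wz":8},{"dx":0,"dy":0,"dz":0,"wx":0,"wy":0,"wz":8}]'; python3 -c "
from h import *
st()"
```

```text
t: 17.7
eef_pos: [0.6644, -0.0679, 0.0946]
ee_rot: [-3.141, 0.0, 2.515]
force: [1.0, -5.8, -0.7]
width: 0.0118
gripper_force: 24.9
t 17.70 [ 0.6644 -0.0679  0.0946] [-3.141  0.     2.515] F [ 1.  -5.8 -0.7] M [-2.06 -0.48 -0.  ] w 0.0118 g 24.9 q6 -2.39
```

```bash
python3 -m crank '[{"dx":0,"dy":0,"dz":0,"wx":0,"wy":0,"wz":2},{"dx":0,"dy":0,"dz":0,"wx":0,"wy":0,"wz":4},{"dx":0,"dy":0,"dz":0,"wx":0,"wy":0,"wz":5},{"dx":0,"dy":0,"dz":0,"wx":0,"wy":0,"wz":6},{"dx":0,"dy":0,"dz":0,"wx":0,"wy":0,"wz":7},{"dx":0,"dy":0,"dz":0,"wx":0,"wy":0,"wz":8},{"dx":0,"dy":0,"dz":0,"wx":0,"wy":0,"wz":9},{"dx":0,"dy":0,"dz":0,"wx":0,"wy":0,"wz":9},{"dx":0,"dy":0,"dz":0,"wx":0,"wy":0,"wz":9},{"dx":0,"dy":0,"dz":0,"wx":0,"wy":0,"wz":9}]'; python3 -c "
from h import *
st()"
```

```text
t: 18.95
eef_pos: [0.6642, -0.0678, 0.0946]
ee_rot: [-3.141, 0.0, 2.358]
force: [-0.3, -6.4, 0.0]
width: 0.0132
gripper_force: 27.5
t 18.95 [ 0.6642 -0.0678  0.0946] [-3.141  0.     2.358] F [-0.3 -6.4  0. ] M [-2.04 -0.08  0.72] w 0.0132 g 27.5 q6 -2.54
```

```bash
python3 -m crank '[{"dx":0,"dy":0,"dz":0,"wx":0,"wy":0,"wz":0},{"dx":0,"dy":0,"dz":0,"wx":0,"wy":0,"wz":0},{"dx":0,"dy":0,"dz":-1,"wx":0,"wy":0,"wz":0},{"dx":0,"dy":0,"dz":-4,"wx":0,"wy":0,"wz":0},{"dx":2,"dy":0.5,"dz":-9,"wx":0,"wy":0,"wz":-10},{"dx":6,"dy":1.5,"dz":-12.5,"wx":0,"wy":0,"wz":-20},{"dx":10,"dy":3,"dz":-12.5,"wx":0,"wy":0,"wz":-30},{"dx":14,"dy":4,"dz":-12.5,"wx":0,"wy":0,"wz":-40},{"dx":18,"dy":5,"dz":-12.5,"wx":0,"wy":0,"wz":-50},{"dx":22,"dy":6,"dz":-12.5,"wx":0,"wy":0,"wz":-60}]' 5; python3 -m crank '[{"dx":0,"dy":0,"dz":0,"wx":0,"wy":0,"wz":-10},{"dx":0,"dy":0,"dz":0,"wx":0,"wy":0,"wz":-20},{"dx":0,"dy":0,"dz":0,"wx":0,"wy":0,"wz":-30},{"dx":0,"dy":0,"dz":0,"wx":0,"wy":0,"wz":-40},{"dx":0,"dy":0,"dz":0,"wx":0,"wy":0,"wz":-50},{"dx":0,"dy":0,"dz":0,"wx":0,"wy":0,"wz":-60},{"dx":0,"dy":0,"dz":0,"wx":0,"wy":0,"wz":-70},{"dx":0,"dy":0,"dz":0,"wx":0,"wy":0,"wz":-80},{"dx":0,"dy":0,"dz":0,"wx":0,"wy":0,"wz":-90},{"dx":0,"dy":0,"dz":0,"wx":0,"wy":0,"wz":-100}]'; python3 -c "
from h import *
st(); go(.55,.13,.22,np.radians(-27))"
```

```text
t: 20.2
eef_pos: [0.5507, 0.1321, 0.2206]
ee_rot: [3.141, 0.001, -2.874]
force: [1.4, 0.5, -0.5]
width: 0.0499
gripper_force: 0.0
t: 21.45
eef_pos: [0.5514, 0.1311, 0.2205]
ee_rot: [-3.141, 0.0, -1.129]
force: [0.2, -0.2, 0.1]
width: 0.0499
gripper_force: 0.0
t 21.45 [0.5514 0.1311 0.2205] [-3.141  0.    -1.129] F [ 0.2 -0.2  0.1] M [-0.    0.17  0.03] w 0.0499 g 0.0 q6 -0.14
dx 0.04 dy 0.18 dz 0.05 wz -37.7
```

```bash
python3 - <<'E'
from h import *
f,c=shot('n1'); u,v=[int(a) for a in proj(c,[.578,.104,.096])]; print(u,v)
cv2.imwrite('pics/n1c.png',cv2.resize(f[v-40:v+40,u-40:u+40,::-1],(560,560),interpolation=cv2.INTER_CUBIC))
go(.57,.248,.2,np.radians(-27))
E
python3 -m crank '[{"dx":-1,"dy":-1.1,"dz":0,"wx":0,"wy":0,"wz":-9},{"dx":-3,"dy":-2,"dz":0,"wx":0,"wy":0,"wz":-18},{"dx":-5.5,"dy":-3,"dz":1,"wx":0,"wy":0,"wz":-27},{"dx":-8,"dy":-5,"dz":2,"wx":0,"wy":0,"wz":-36},{"dx":-9.8,"dy":-6.7,"dz":2,"wx":0,"wy":0,"wz":-38},{"dx":-9.8,"dy":-6.7,"dz":2,"wx":0,"wy":0,"wz":-38},{"dx":-9.8,"dy":-6.7,"dz":2,"wx":0,"wy":0,"wz":-38},{"dx":-9.8,"dy":-6.7,"dz":2,"wx":0,"wy":0,"wz":-38},{"dx":-9.8,"dy":-6.7,"dz":2,"wx":0,"wy":0,"wz":-38},{"dx":-9.8,"dy":-6.7,"dz":2,"wx":0,"wy":0,"wz":-38}]'; python3 -c "
from h import *
st(); f,c=shot('s1'); print(proj(c,[.606,.23,.065])); print([(np.round(d['centre'],4),round(d['confidence'],2)) for d in arm.mark_of('wrist','socket_18')])
u,v=[int(a) for a in proj(c,[.606,.23,.065])]
b=f[max(v-70,0):v+70,u-70:u+70,::-1]; a=cv2.imread('pics/n1c.png'); cv2.imwrite('pics/ns.png',np.hstack([cv2.resize(a,(400,400)),cv2.resize(b,(400,400),interpolation=cv2.INTER_CUBIC)])); print(u-70,max(v-70,0),b.shape)"
```

```text
305 149
dx -9.72 dy -6.76 dz 2.04 wz -37.2
t: 22.75
eef_pos: [0.5708, 0.2476, 0.1998]
ee_rot: [-3.141, -0.0, -0.473]
force: [-0.1, -0.8, 0.9]
width: 0.0501
gripper_force: 0.0
t 22.75 [0.5708 0.2476 0.1998] [-3.141 -0.    -0.473] F [-0.1 -0.8  0.9] M [-0.03  0.11  0.01] w 0.0501 g 0.0 q6 0.38
(np.float64(320.50836302455133), np.float64(144.68403920362547))
[(array([ 0.6067,  0.233 , -0.0009]), 0.81), (array([6.710e-01, 1.999e-01, 1.000e-04]), 0.65)]
250 74 (140, 140, 3)
```

View pics/ns.png

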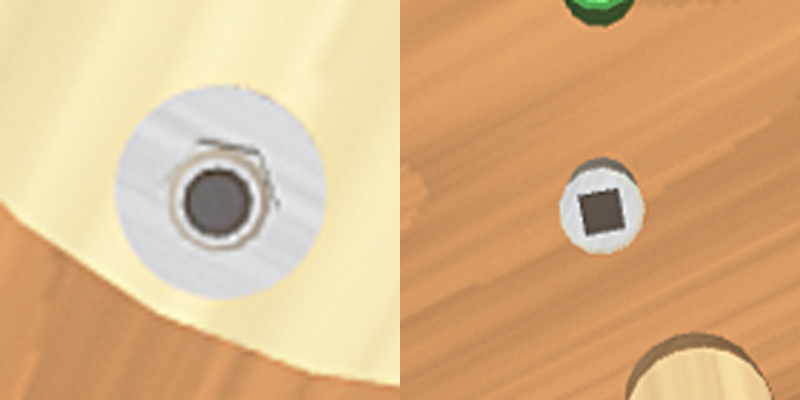

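The left crop shows the nut's visible edges at about 11.5° clockwise in the image, so its flats face −16° mod 60. The right crop shows a plain steel socket about 27 mm wide at (601,211), with its drive square turned 10° anticlockwise. The candidates were:
- **Steel sockets:** top-view pixels (264,174), (223,202) and (258,218)
- **Look-alikes:** green at (273,157) and turquoise at (202,199)

The one at (264,174) is the thinnest and is steel rather than green, so it is socket_18.

Run:
```python
from h import *
c=arm.calibration("wrist"); W=lambda n:{**c,"world_from_camera":np.load(f'pics/{n}.npy')}
print("socket",unproj(W('s1'),320.3,147.9,.065)); print("nut",unproj(W('n1'),308.4,149.6,.099))
f=cv2.imread('pics/top0.png')[:,:,::-1]; ct=arm.calibration("top")
u,v=[int(a) for a in proj(ct,[.606,.231,.065])]
# second view: bright, grey top of the socket
for nm,cc in(("top",ct),("side",arm.calibration("side"))):
    g=cv2.imread(f'pics/{nm}0.png').astype(int); u,v=[int(a) for a in proj(cc,[.606,.231,.065])]
    yy,xx=np.mgrid[:400,:640]; m=(np.ptp(g,axis=2)<30)&(np.hypot(xx-u,yy-v)<9)&(g.min(2)>165)
    p=(xx[m].mean(),yy[m].mean()); print(nm,(u,v),m.sum(),p,unproj(cc,*p,.065))
# height from two rays: wrist s1 and side
def ray(cc,u,v):
    M=cc["world_from_camera"]; r=M[:3,:3]@np.array([(u-cc["cx"])/cc["fx"],(v-cc["cy"])/cc["fy"],1]); return M[:3,3],r/np.linalg.norm(r)
a,ra=ray(W('s1'),320.3,147.9); b,rb=ray(arm.calibration("side"),*p)
t=np.linalg.lstsq(np.stack([ra,-rb],1),b-a,rcond=None)[0]; print("tri",a+ra*t[0],b+rb*t[1])
x,y=unproj(W('s1'),320.3,147.9,.065)[:2]; go(x,y,.08,None); go(x,y,.029,None)
```

```text
socket [0.60357198 0.23144788 0.065     ]
nut [0.57616786 0.10256198 0.099     ]
top (263, 173) 28 (np.float64(263.85714285714283), np.float64(173.96428571428572)) [0.60395558 0.22954003 0.065     ]
side (233, 235) 29 (np.float64(234.10344827586206), np.float64(236.89655172413794)) [0.60248761 0.23242418 0.065     ]
tri [0.60341054 0.2315289  0.06334704] [0.60357535 0.23183701 0.06334605]
dx 3.66 dy -0.04 dz 11.97 wz 0.0
dx 3.66 dy -0.04 dz 17.07 wz 0.0
```

```bash
python3 -m crank '[{"dx":2,"dy":0,"dz":4,"wx":0,"wy":0,"wz":0},{"dx":3.7,"dy":0,"dz":8,"wx":0,"wy":0,"wz":0},{"dx":3.7,"dy":0,"dz":11,"wx":0,"wy":0,"wz":0},{"dx":3.7,"dy":0,"dz":13,"wx":0,"wy":0,"wz":0},{"dx":3.7,"dy":0,"dz":15,"wx":0,"wy":0,"wz":0},{"dx":3.7,"dy":0,"dz":17,"wx":0,"wy":0,"wz":0},{"dx":3.7,"dy":0,"dz":17,"wx":0,"wy":0,"wz":0},{"dx":3.7,"dy":0,"dz":17,"wx":0,"wy":0,"wz":0},{"dx":3.7,"dy":0,"dz":17,"wx":0,"wy":0,"wz":0},{"dx":3.7,"dy":0,"dz":17,"wx":0,"wy":0,"wz":0}]' 5;  python3 -m crank '[{"dx":0,"dy":0,"dz":0,"wx":0,"wy":0,"wz":0},{"dx":0,"dy":0,"dz":0,"wx":0,"wy":0,"wz":0},{"dx":0,"dy":0,"dz":0,"wx":0,"wy":0,"wz":0},{"dx":0,"dy":0,"dz":0,"wx":0,"wy":0,"wz":0},{"dx":0,"dy":0,"dz":0,"wx":0,"wy":0,"wz":0},{"dx":0,"dy":0,"dz":0,"wx":0,"wy":0,"wz":0},{"dx":0,"dy":0,"dz":-3,"wx":0,"wy":0,"wz":0},{"dx":0,"dy":0,"dz":-7,"wx":0,"wy":0,"wz":0},{"dx":0,"dy":0,"dz":-10,"wx":0,"wy":0,"wz":0},{"dx":0,"dy":0,"dz":-12,"wx":0,"wy":0,"wz":0}]' 1.5 40; python3 -c "
from h import *
st(); f,c=shot('g1'); go(.577,.102,.15)
cv2.imwrite('pics/g1b.png',cv2.resize(f[:,:,::-1],(800,500)))"
```

```text
t: 24.1
eef_pos: [0.6041, 0.2314, 0.0304]
ee_rot: [-3.14, -0.001, -0.472]
force: [-1.0, 0.3, 1.3]
width: 0.0501
gripper_force: 0.0
t: 25.35
eef_pos: [0.604, 0.2313, 0.1511]
ee_rot: [-3.14, -0.001, -0.472]
force: [0.1, 0.0, -0.4]
width: 0.0259
gripper_force: 40.0
t 25.35 [0.604  0.2313 0.1511] [-3.14e+00 -1.00e-03 -4.72e-01] F [ 0.1  0.  -0.4] M [-0.01  0.1   0.02] w 0.0259 g 40.0 q6 0.43
dx 3.39 dy 12.84 dz 0.37 wz 0.0
```

View pics/g1b.png

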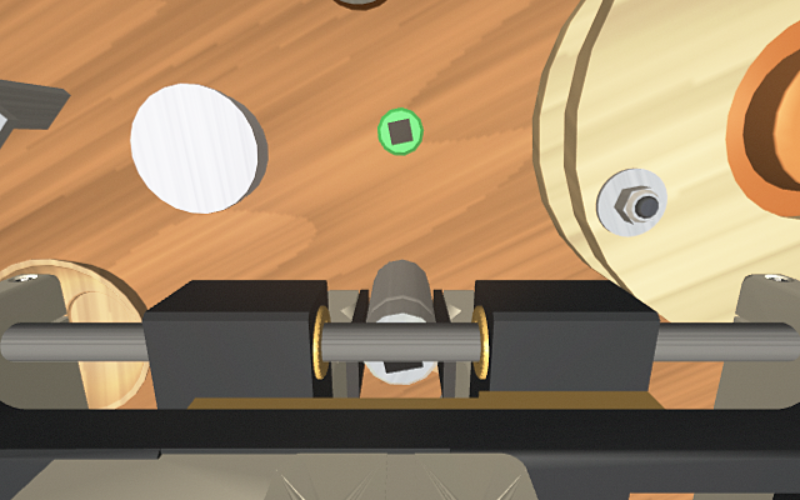

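The socket is held upright between the pads at (400,340), the green look-alike stands untouched at (400,131), and the nut is at (645,205). I'll carry it over the nut.

```bash
python3 -c "
from h import *
c=arm.calibration('wrist'); print(unproj(c,517.6,165.6,.099))"; python3 -m crank '[{"dx":1,"dy":3,"dz":0,"wx":0,"wy":0,"wz":0},{"dx":2,"dy":7,"dz":0,"wx":0,"wy":0,"wz":0},{"dx":3,"dy":11,"dz":0,"wx":0,"wy":0,"wz":0},{"dx":3.4,"dy":12.8,"dz":0,"wx":0,"wy":0,"wz":0},{"dx":3.4,"dy":12.8,"dz":0.4,"wx":0,"wy":0,"wz":0},{"dx":3.4,"dy":12.8,"dz":1,"wx":0,"wy":0,"wz":0},{"dx":3.4,"dy":12.8,"dz":1.5,"wx":0,"wy":0,"wz":0},{"dx":3.4,"dy":12.8,"dz":2,"wx":0,"wy":0,"wz":0},{"dx":3.4,"dy":12.8,"dz":2.2,"wx":0,"wy":0,"wz":0},{"dx":3.4,"dy":12.8,"dz":2.2,"wx":0,"wy":0,"wz":0}]'; python3 -c "
from h import *
st()"
```

```text
[0.57748558 0.10275297 0.099     ]
t: 26.65
eef_pos: [0.5758, 0.1018, 0.1273]
ee_rot: [3.141, 0.0, -0.472]
force: [-0.2, -0.1, -1.2]
width: 0.0264
gripper_force: 40.0
t 26.65 [0.5758 0.1018 0.1273] [ 3.141  0.    -0.472] F [-0.2 -0.1 -1.2] M [-0.08  0.12  0.02] w 0.0264 g 40.0 q6 0.59
```

```bash
python3 -m crank '[{"dx":0.1,"dy":-0.1,"dz":0,"wx":0,"wy":0,"wz":0},{"dx":0.1,"dy":-0.1,"dz":0.1,"wx":0,"wy":0,"wz":0},{"dx":0.1,"dy":-0.1,"dz":0.2,"wx":0,"wy":0,"wz":0},{"dx":0.1,"dy":-0.1,"dz":0.3,"wx":0,"wy":0,"wz":0},{"dx":0.1,"dy":-0.1,"dz":0.4,"wx":0,"wy":0,"wz":0},{"dx":0.1,"dy":-0.1,"dz":0.5,"wx":0,"wy":0,"wz":0},{"dx":0.1,"dy":-0.1,"dz":0.5,"wx":0,"wy":0,"wz":0},{"dx":0.1,"dy":-0.1,"dz":0.5,"wx":0,"wy":0,"wz":0},{"dx":0.1,"dy":-0.1,"dz":0.5,"wx":0,"wy":0,"wz":0},{"dx":0.1,"dy":-0.1,"dz":0.5,"wx":0,"wy":0,"wz":0}]'; python3 -c "
from h import *
st()"
```

```text
t: 27.9
eef_pos: [0.5772, 0.1021, 0.1226]
ee_rot: [-3.142, -0.0, -0.472]
force: [-0.4, -0.4, 0.3]
width: 0.026
gripper_force: 40.0
t 27.90 [0.5772 0.1021 0.1226] [-3.142 -0.    -0.472] F [-0.4 -0.4  0.3] M [-0.06  0.18  0.  ] w 0.0260 g 40.0 q6 0.59
```

```bash
python3 -m crank '[{"dx":0,"dy":0,"dz":0.1,"wx":0,"wy":0,"wz":0},{"dx":0,"dy":0,"dz":0.2,"wx":0,"wy":0,"wz":0},{"dx":0,"dy":0,"dz":0.3,"wx":0,"wy":0,"wz":0},{"dx":0,"dy":0,"dz":0.3,"wx":0,"wy":0,"wz":0},{"dx":0,"dy":0,"dz":0.3,"wx":0,"wy":0,"wz":0},{"dx":0,"dy":0,"dz":0.3,"wx":0,"wy":0,"wz":0},{"dx":0,"dy":0,"dz":0.3,"wx":0,"wy":0,"wz":0},{"dx":0,"dy":0,"dz":0.3,"wx":0,"wy":0,"wz":0},{"dx":0,"dy":0,"dz":0.3,"wx":0,"wy":0,"wz":0},{"dx":0,"dy":0,"dz":0.3,"wx":0,"wy":0,"wz":0}]'; python3 -c "
from h import *
st()"
```

```text
t: 29.15
eef_pos: [0.5772, 0.1021, 0.1196]
ee_rot: [3.142, 0.0, -0.472]
force: [-0.5, 0.5, -1.6]
width: 0.0264
gripper_force: 40.0
t 29.15 [0.5772 0.1021 0.1196] [ 3.142  0.    -0.472] F [-0.5  0.5 -1.6] M [-0.04  0.45  0.04] w 0.0264 g 40.0 q6 0.59
```

```bash
python3 -m crank '[{"dx":0,"dy":0,"dz":0.1,"wx":0,"wy":0,"wz":0},{"dx":0,"dy":0,"dz":0.2,"wx":0,"wy":0,"wz":0},{"dx":0,"dy":0,"dz":0.3,"wx":0,"wy":0,"wz":0},{"dx":0,"dy":0,"dz":0.4,"wx":0,"wy":0,"wz":0},{"dx":0,"dy":0,"dz":0.5,"wx":0,"wy":0,"wz":0},{"dx":0,"dy":0,"dz":0.55,"wx":0,"wy":0,"wz":0},{"dx":0,"dy":0,"dz":0.6,"wx":0,"wy":0,"wz":0},{"dx":0,"dy":0,"dz":0.6,"wx":0,"wy":0,"wz":0},{"dx":0,"dy":0,"dz":0.6,"wx":0,"wy":0,"wz":0},{"dx":0,"dy":0,"dz":0.6,"wx":0,"wy":0,"wz":0}]'; python3 -c "
from h import *
st()"
```

```text
t: 30.4
eef_pos: [0.5771, 0.1021, 0.1135]
ee_rot: [3.142, 0.0, -0.472]
force: [-0.5, -0.5, -1.1]
width: 0.0262
gripper_force: 40.0
t 30.40 [0.5771 0.1021 0.1135] [ 3.142  0.    -0.472] F [-0.5 -0.5 -1.1] M [-0.11  0.39  0.04] w 0.0262 g 40.0 q6 0.59
```

```bash
python3 -m crank '[{"dx":0,"dy":0,"dz":0.05,"wx":0,"wy":0,"wz":0},{"dx":0,"dy":0,"dz":0.1,"wx":0,"wy":0,"wz":0},{"dx":0,"dy":0,"dz":0.1,"wx":0,"wy":0,"wz":0},{"dx":0,"dy":0,"dz":0.15,"wx":0,"wy":0,"wz":0},{"dx":0,"dy":0,"dz":0.15,"wx":0,"wy":0,"wz":0},{"dx":0,"dy":0,"dz":0.15,"wx":0,"wy":0,"wz":0},{"dx":0,"dy":0,"dz":0.15,"wx":0,"wy":0,"wz":0},{"dx":0,"dy":0,"dz":0.15,"wx":0,"wy":0,"wz":0},{"dx":0,"dy":0,"dz":0.15,"wx":0,"wy":0,"wz":0},{"dx":0,"dy":0,"dz":0.15,"wx":0,"wy":0,"wz":0}]'; python3 -c "
from h import *
st()"
```

```text
t: 31.65
eef_pos: [0.5773, 0.1021, 0.1126]
ee_rot: [-3.141, -0.0, -0.472]
force: [-2.5, -0.9, 4.6]
width: 0.0262
gripper_force: 40.0
t 31.65 [0.5773 0.1021 0.1126] [-3.141 -0.    -0.472] F [-2.5 -0.9  4.6] M [-0.34  1.24  0.  ] w 0.0262 g 40.0 q6 0.59
```

Socket seated (contact at mouth 83 mm). Now I'll turn the nut.

```bash
python3 -m crank '[{"dx":0,"dy":0,"dz":0,"wx":0,"wy":0,"wz":2},{"dx":0,"dy":0,"dz":0,"wx":0,"wy":0,"wz":6},{"dx":0,"dy":0,"dz":0,"wx":0,"wy":0,"wz":10},{"dx":0,"dy":0,"dz":0,"wx":0,"wy":0,"wz":15},{"dx":0,"dy":0,"dz":0,"wx":0,"wy":0,"wz":20},{"dx":0,"dy":0,"dz":0,"wx":0,"wy":0,"wz":25},{"dx":0,"dy":0,"dz":0,"wx":0,"wy":0,"wz":30},{"dx":0,"dy":0,"dz":0,"wx":0,"wy":0,"wz":35},{"dx":0,"dy":0,"dz":0,"wx":0,"wy":0,"wz":38},{"dx":0,"dy":0,"dz":0,"wx":0,"wy":0,"wz":40}]' - 55; python3 -c "
from h import *
st()"
```

```text
t: 32.9
eef_pos: [0.577, 0.1021, 0.1125]
ee_rot: [-3.142, -0.0, -1.171]
force: [-3.1, -0.2, 6.2]
width: 0.0258
gripper_force: 55.0
t 32.90 [0.577  0.1021 0.1125] [-3.142 -0.    -1.171] F [-3.1 -0.2  6.2] M [0.  1.7 0.1] w 0.0258 g 55.0 q6 -0.11
```

```bash
python3 -m crank '[{"dx":0,"dy":0,"dz":0,"wx":0,"wy":0,"wz":1},{"dx":0,"dy":0,"dz":0,"wx":0,"wy":0,"wz":2},{"dx":0,"dy":0,"dz":0,"wx":0,"wy":0,"wz":3},{"dx":0,"dy":0,"dz":0,"wx":0,"wy":0,"wz":4},{"dx":0,"dy":0,"dz":0,"wx":0,"wy":0,"wz":5},{"dx":0,"dy":0,"dz":0,"wx":0,"wy":0,"wz":6},{"dx":0,"dy":0,"dz":0,"wx":0,"wy":0,"wz":7},{"dx":0,"dy":0,"dz":0,"wx":0,"wy":0,"wz":8},{"dx":0,"dy":0,"dz":0,"wx":0,"wy":0,"wz":8},{"dx":0,"dy":0,"dz":0,"wx":0,"wy":0,"wz":8}]'; python3 -c "
from h import *
st()"
```

```text
t: 34.15
eef_pos: [0.5771, 0.1022, 0.1125]
ee_rot: [-3.141, 0.0, -1.309]
force: [-3.7, 0.4, 6.2]
width: 0.0258
gripper_force: 55.0
t 34.15 [0.5771 0.1022 0.1125] [-3.141  0.    -1.309] F [-3.7  0.4  6.2] M [0.14 1.62 0.14] w 0.0258 g 55.0 q6 -0.25
```

```bash
python3 -m crank '[{"dx":0,"dy":0,"dz":0,"wx":0,"wy":0,"wz":1},{"dx":0,"dy":0,"dz":0,"wx":0,"wy":0,"wz":2},{"dx":0,"dy":0,"dz":0,"wx":0,"wy":0,"wz":3},{"dx":0,"dy":0,"dz":0,"wx":0,"wy":0,"wz":4},{"dx":0,"dy":0,"dz":0,"wx":0,"wy":0,"wz":5},{"dx":0,"dy":0,"dz":0,"wx":0,"wy":0,"wz":5},{"dx":0,"dy":0,"dz":0,"wx":0,"wy":0,"wz":5},{"dx":0,"dy":0,"dz":0,"wx":0,"wy":0,"wz":5},{"dx":0,"dy":0,"dz":0,"wx":0,"wy":0,"wz":5},{"dx":0,"dy":0,"dz":0,"wx":0,"wy":0,"wz":5}]'; python3 -c "
from h import *
st()"
```

```text
t: 35.4
eef_pos: [0.5771, 0.1022, 0.1125]
ee_rot: [-3.141, 0.0, -1.396]
force: [-3.3, 0.9, 5.3]
width: 0.0257
gripper_force: 55.0
t 35.40 [0.5771 0.1022 0.1125] [-3.141  0.    -1.396] F [-3.3  0.9  5.3] M [0.12 1.58 0.11] w 0.0257 g 55.0 q6 -0.33
```

```bash
python3 -m crank '[{"dx":0,"dy":0,"dz":0,"wx":0,"wy":0,"wz":1},{"dx":0,"dy":0,"dz":0,"wx":0,"wy":0,"wz":2},{"dx":0,"dy":0,"dz":0,"wx":0,"wy":0,"wz":3},{"dx":0,"dy":0,"dz":0,"wx":0,"wy":0,"wz":4},{"dx":0,"dy":0,"dz":0,"wx":0,"wy":0,"wz":5},{"dx":0,"dy":0,"dz":0,"wx":0,"wy":0,"wz":5},{"dx":0,"dy":0,"dz":0,"wx":0,"wy":0,"wz":5},{"dx":0,"dy":0,"dz":0,"wx":0,"wy":0,"wz":5},{"dx":0,"dy":0,"dz":0,"wx":0,"wy":0,"wz":5},{"dx":0,"dy":0,"dz":0,"wx":0,"wy":0,"wz":5}]'; python3 -c "
from h import *
st()"
```

```text
t: 36.65
eef_pos: [0.5772, 0.1023, 0.1125]
ee_rot: [-3.141, 0.0, -1.484]
force: [-3.5, 0.0, 5.6]
width: 0.0257
gripper_force: 55.0
t 36.65 [0.5772 0.1023 0.1125] [-3.141  0.    -1.484] F [-3.5  0.   5.6] M [0.26 1.43 0.07] w 0.0257 g 55.0 q6 -0.42
```

```bash
python3 -m crank '[{"dx":0,"dy":0,"dz":0,"wx":0,"wy":0,"wz":1},{"dx":0,"dy":0,"dz":0,"wx":0,"wy":0,"wz":2},{"dx":0,"dy":0,"dz":0,"wx":0,"wy":0,"wz":3},{"dx":0,"dy":0,"dz":0,"wx":0,"wy":0,"wz":4},{"dx":0,"dy":0,"dz":0,"wx":0,"wy":0,"wz":5},{"dx":0,"dy":0,"dz":0,"wx":0,"wy":0,"wz":6},{"dx":0,"dy":0,"dz":0,"wx":0,"wy":0,"wz":6},{"dx":0,"dy":0,"dz":0,"wx":0,"wy":0,"wz":6},{"dx":0,"dy":0,"dz":0,"wx":0,"wy":0,"wz":6},{"dx":0,"dy":0,"dz":0,"wx":0,"wy":0,"wz":6}]'; python3 -c "
from h import *
st(); f,c=shot('t1'); a=cv2.imread('pics/g1.png')
cv2.imwrite('pics/t1c.png',np.hstack([cv2.resize(x[195:325,255:385],(400,400),interpolation=cv2.INTER_CUBIC) for x in (a,f[:,:,::-1])]))"
```

```text
t: 37.9
eef_pos: [0.5772, 0.1023, 0.1125]
ee_rot: [-3.141, 0.0, -1.588]
force: [-4.8, 1.1, 5.9]
width: 0.0262
gripper_force: 55.0
t 37.90 [0.5772 0.1023 0.1125] [-3.141  0.    -1.588] F [-4.8  1.1  5.9] M [0.29 1.69 0.19] w 0.0262 g 55.0 q6 -0.53
```

View pics/t1c.png

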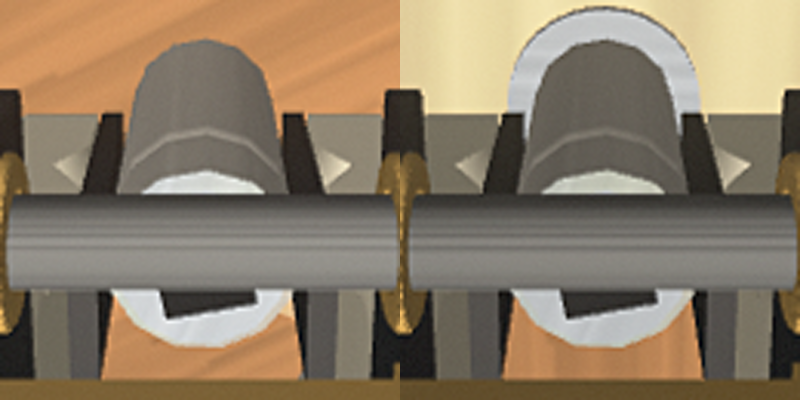

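The drive square (right, (605,305)) sits in the pads exactly as before turning, so the socket hasn't slipped. Torque is starting to rise, so I'll continue.

```bash
python3 -m crank '[{"dx":0,"dy":0,"dz":0,"wx":0,"wy":0,"wz":1},{"dx":0,"dy":0,"dz":0,"wx":0,"wy":0,"wz":2},{"dx":0,"dy":0,"dz":0,"wx":0,"wy":0,"wz":3},{"dx":0,"dy":0,"dz":0,"wx":0,"wy":0,"wz":4},{"dx":0,"dy":0,"dz":0,"wx":0,"wy":0,"wz":4},{"dx":0,"dy":0,"dz":0,"wx":0,"wy":0,"wz":4},{"dx":0,"dy":0,"dz":0,"wx":0,"wy":0,"wz":4},{"dx":0,"dy":0,"dz":0,"wx":0,"wy":0,"wz":4},{"dx":0,"dy":0,"dz":0,"wx":0,"wy":0,"wz":4},{"dx":0,"dy":0,"dz":0,"wx":0,"wy":0,"wz":4}]'; python3 -c "
from h import *
st()"
```

```text
t: 39.2
eef_pos: [0.5773, 0.1023, 0.1125]
ee_rot: [-3.141, 0.0, -1.658]
force: [-2.6, 0.4, 6.7]
width: 0.0259
gripper_force: 55.0
t 39.20 [0.5773 0.1023 0.1125] [-3.141  0.    -1.658] F [-2.6  0.4  6.7] M [0.43 1.36 0.23] w 0.0259 g 55.0 q6 -0.60
```

Run:
```python
from h import *
g=[cv2.imread(f'pics/{n}.png') for n in('g1','n1')]
cs=[(512,164),(306,147)]
cv2.imwrite('pics/nn.png',np.hstack([cv2.resize(a[v-17:v+17,u-17:u+17],(400,400),interpolation=cv2.INTER_CUBIC) for a,(u,v) in zip(g,cs)]))
```

```text
(no output)
```

View pics/nn.png

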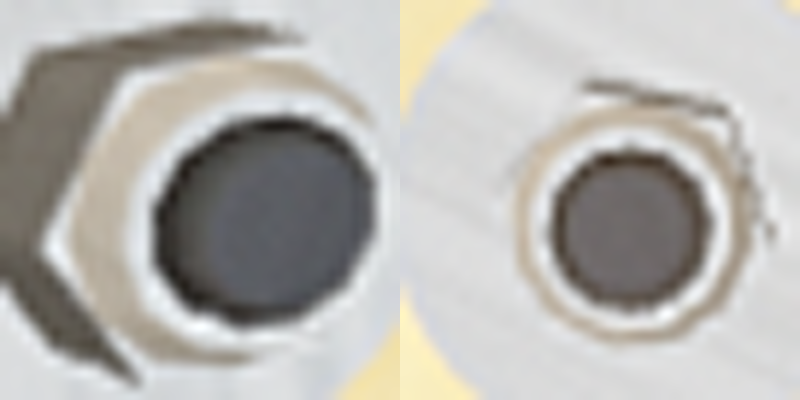

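```bash
python3 -m crank '[{"dx":0,"dy":0,"dz":0,"wx":0,"wy":0,"wz":1},{"dx":0,"dy":0,"dz":0,"wx":0,"wy":0,"wz":2},{"dx":0,"dy":0,"dz":0,"wx":0,"wy":0,"wz":3},{"dx":0,"dy":0,"dz":0,"wx":0,"wy":0,"wz":4},{"dx":0,"dy":0,"dz":0,"wx":0,"wy":0,"wz":5},{"dx":0,"dy":0,"dz":0,"wx":0,"wy":0,"wz":5},{"dx":0,"dy":0,"dz":0,"wx":0,"wy":0,"wz":5},{"dx":0,"dy":0,"dz":0,"wx":0,"wy":0,"wz":5},{"dx":0,"dy":0,"dz":0,"wx":0,"wy":0,"wz":5},{"dx":0,"dy":0,"dz":0,"wx":0,"wy":0,"wz":5}]' - 58; python3 -c "
from h import *
st(); f,c=shot('t2')
def ang(n):
    g=cv2.imread(f'pics/{n}.png')[288:312,300:345].max(2) if 0 else cv2.imread(f'pics/{n}.png')[289:312,295:347]
    m=(g.max(2)<70); e=[(x,np.flatnonzero(m[:,x]).max()) for x in range(m.shape[1]) if m[:,x].sum()>2]; return e
for n in('g1','t1','t2'): print(n,[(int(a)+295,int(b)+289) for a,b in ang(n)])
"
```

```text
t: 40.45
eef_pos: [0.5773, 0.1024, 0.1126]
ee_rot: [-3.141, 0.001, -1.746]
force: [-3.5, 0.8, 5.8]
width: 0.0259
gripper_force: 58.0
t 40.45 [0.5773 0.1024 0.1126] [-3.141e+00  1.000e-03 -1.746e+00] F [-3.5  0.8  5.8] M [ 0.36  1.52 -0.16] w 0.0259 g 58.0 q6 -0.68
g1 [(308, 294), (309, 297), (310, 297), (311, 297), (312, 297), (313, 296), (314, 296), (315, 296), (316, 296), (317, 296), (318, 295), (319, 295), (320, 295), (321, 295), (322, 295), (323, 295), (324, 295), (325, 295), (326, 294), (327, 294), (328, 294), (329, 294), (330, 293), (331, 293), (332, 293), (333, 293), (334, 293), (335, 293), (336, 293), (337, 292)]
t1 [(308, 294), (309, 297), (310, 297), (311, 297), (312, 297), (313, 297), (314, 296), (315, 296), (316, 296), (317, 296), (318, 296), (319, 296), (320, 295), (321, 295), (322, 295), (323, 295), (324, 295), (325, 294), (326, 294), (327, 294), (328, 294), (329, 294), (330, 294), (331, 293), (332, 293), (333, 293), (334, 293), (335, 293), (336, 293), (337, 292)]
t2 [(308, 294), (309, 297), (310, 297), (311, 297), (312, 297), (313, 296), (314, 296), (315, 296), (316, 296), (317, 296), (318, 296), (319, 295), (320, 295), (321, 295), (322, 295), (323, 295), (324, 295), (325, 294), (326, 294), (327, 294), (328, 294), (329, 294), (330, 294), (331, 293), (332, 293), (333, 293), (334, 293), (335, 293), (336, 293), (337, 292)]
```

The torque flipped sign at 73°. That means the nut hit its stop around 50° and the socket then rode over the nut's corners, which may have nudged it back. I'll go on to the next hex seat (about 104°), centre the socket sideways, and re-tighten in small steps.

```bash
python3 -m crank '[{"dx":0,"dy":0.03,"dz":0,"wx":0,"wy":0,"wz":3},{"dx":0,"dy":0.06,"dz":0,"wx":0,"wy":0,"wz":6},{"dx":0,"dy":0.06,"dz":0,"wx":0,"wy":0,"wz":9},{"dx":0,"dy":0.06,"dz":0,"wx":0,"wy":0,"wz":12},{"dx":0,"dy":0.06,"dz":0,"wx":0,"wy":0,"wz":15},{"dx":0,"dy":0.06,"dz":0,"wx":0,"wy":0,"wz":18},{"dx":0,"dy":0.06,"dz":0,"wx":0,"wy":0,"wz":20},{"dx":0,"dy":0.06,"dz":0,"wx":0,"wy":0,"wz":22},{"dx":0,"dy":0.06,"dz":0,"wx":0,"wy":0,"wz":22},{"dx":0,"dy":0.06,"dz":0,"wx":0,"wy":0,"wz":22}]'; python3 -c "
from h import *
st()"
```

```text
t: 41.75
eef_pos: [0.5773, 0.1024, 0.1125]
ee_rot: [-3.141, 0.001, -2.129]
force: [1.5, -0.0, 5.5]
width: 0.0257
gripper_force: 58.0
t 41.75 [0.5773 0.1024 0.1125] [-3.141e+00  1.000e-03 -2.129e+00] F [ 1.5 -0.   5.5] M [-0.17 -0.34  0.06] w 0.0257 g 58.0 q6 -1.07
```

```bash
python3 -m crank '[{"dx":0,"dy":0,"dz":0,"wx":0,"wy":0,"wz":1},{"dx":0,"dy":0,"dz":0,"wx":0,"wy":0,"wz":2},{"dx":0,"dy":0,"dz":0,"wx":0,"wy":0,"wz":3},{"dx":0,"dy":0,"dz":0,"wx":0,"wy":0,"wz":4},{"dx":0,"dy":0,"dz":0,"wx":0,"wy":0,"wz":5},{"dx":0,"dy":0,"dz":0,"wx":0,"wy":0,"wz":5},{"dx":0,"dy":0,"dz":0,"wx":0,"wy":0,"wz":5},{"dx":0,"dy":0,"dz":0,"wx":0,"wy":0,"wz":5},{"dx":0,"dy":0,"dz":0,"wx":0,"wy":0,"wz":5},{"dx":0,"dy":0,"dz":0,"wx":0,"wy":0,"wz":5}]'; python3 -c "
from h import *
st()"
```

```text
t: 43.0
eef_pos: [0.5773, 0.1023, 0.1125]
ee_rot: [-3.141, 0.001, -2.216]
force: [1.0, -0.5, 4.5]
width: 0.0255
gripper_force: 58.0
t 43.00 [0.5773 0.1023 0.1125] [-3.141e+00  1.000e-03 -2.216e+00] F [ 1.  -0.5  4.5] M [-0.24 -0.37  0.1 ] w 0.0255 g 58.0 q6 -1.15
```

```bash
python3 -m crank '[{"dx":0,"dy":0,"dz":0,"wx":0,"wy":0,"wz":1},{"dx":0,"dy":0,"dz":0,"wx":0,"wy":0,"wz":2},{"dx":0,"dy":0,"dz":0,"wx":0,"wy":0,"wz":3},{"dx":0,"dy":0,"dz":0,"wx":0,"wy":0,"wz":4},{"dx":0,"dy":0,"dz":0,"wx":0,"wy":0,"wz":4},{"dx":0,"dy":0,"dz":0,"wx":0,"wy":0,"wz":4},{"dx":0,"dy":0,"dz":0,"wx":0,"wy":0,"wz":4},{"dx":0,"dy":0,"dz":0,"wx":0,"wy":0,"wz":4},{"dx":0,"dy":0,"dz":0,"wx":0,"wy":0,"wz":4},{"dx":0,"dy":0,"dz":0,"wx":0,"wy":0,"wz":4}]'; python3 -c "
from h import *
st()"
```

```text
t: 44.25
eef_pos: [0.5774, 0.1023, 0.1125]
ee_rot: [-3.141, 0.001, -2.286]
force: [0.9, -1.2, 4.9]
width: 0.0259
gripper_force: 58.0
t 44.25 [0.5774 0.1023 0.1125] [-3.141e+00  1.000e-03 -2.286e+00] F [ 0.9 -1.2  4.9] M [-0.3  -0.52  0.05] w 0.0259 g 58.0 q6 -1.22
```

```bash
python3 -m crank '[{"dx":0,"dy":0,"dz":0,"wx":0,"wy":0,"wz":1},{"dx":0,"dy":0,"dz":0,"wx":0,"wy":0,"wz":2},{"dx":0,"dy":0,"dz":0,"wx":0,"wy":0,"wz":3},{"dx":0,"dy":0,"dz":0,"wx":0,"wy":0,"wz":3},{"dx":0,"dy":0,"dz":0,"wx":0,"wy":0,"wz":3},{"dx":0,"dy":0,"dz":0,"wx":0,"wy":0,"wz":3},{"dx":0,"dy":0,"dz":0,"wx":0,"wy":0,"wz":3},{"dx":0,"dy":0,"dz":0,"wx":0,"wy":0,"wz":3},{"dx":0,"dy":0,"dz":0,"wx":0,"wy":0,"wz":3},{"dx":0,"dy":0,"dz":0,"wx":0,"wy":0,"wz":3}]'; python3 -c "
from h import *
st()"
```

```text
t: 45.5
eef_pos: [0.5774, 0.1023, 0.1125]
ee_rot: [-3.141, 0.001, -2.339]
force: [2.1, -1.5, 4.8]
width: 0.0258
gripper_force: 58.0
t 45.50 [0.5774 0.1023 0.1125] [-3.141e+00  1.000e-03 -2.339e+00] F [ 2.1 -1.5  4.8] M [-0.34 -0.57  0.08] w 0.0258 g 58.0 q6 -1.28
```

```bash
python3 -m crank '[{"dx":0,"dy":0,"dz":0,"wx":0,"wy":0,"wz":1},{"dx":0,"dy":0,"dz":0,"wx":0,"wy":0,"wz":2},{"dx":0,"dy":0,"dz":0,"wx":0,"wy":0,"wz":3},{"dx":0,"dy":0,"dz":0,"wx":0,"wy":0,"wz":4},{"dx":0,"dy":0,"dz":0,"wx":0,"wy":0,"wz":4},{"dx":0,"dy":0,"dz":0,"wx":0,"wy":0,"wz":4},{"dx":0,"dy":0,"dz":0,"wx":0,"wy":0,"wz":4},{"dx":0,"dy":0,"dz":0,"wx":0,"wy":0,"wz":4},{"dx":0,"dy":0,"dz":0,"wx":0,"wy":0,"wz":4},{"dx":0,"dy":0,"dz":0,"wx":0,"wy":0,"wz":4}]'; python3 -c "
from h import *
st(); print(arm.get_state()['joint_efforts'][5])"
```

```text
t: 46.75
eef_pos: [0.5774, 0.1023, 0.1125]
ee_rot: [-3.141, 0.001, -2.409]
force: [0.8, -0.6, 4.9]
width: 0.0256
gripper_force: 58.0
t 46.75 [0.5774 0.1023 0.1125] [-3.141e+00  1.000e-03 -2.409e+00] F [ 0.8 -0.6  4.9] M [-0.46 -0.68  0.08] w 0.0256 g 58.0 q6 -1.35
-0.0939375115558505
```

```bash
python3 -m crank '[{"dx":0,"dy":0,"dz":0,"wx":0,"wy":0,"wz":1},{"dx":0,"dy":0,"dz":0,"wx":0,"wy":0,"wz":2},{"dx":0,"dy":0,"dz":0,"wx":0,"wy":0,"wz":3},{"dx":0,"dy":0,"dz":0,"wx":0,"wy":0,"wz":3},{"dx":0,"dy":0,"dz":0,"wx":0,"wy":0,"wz":3},{"dx":0,"dy":0,"dz":0,"wx":0,"wy":0,"wz":3},{"dx":0,"dy":0,"dz":0,"wx":0,"wy":0,"wz":3},{"dx":0,"dy":0,"dz":0,"wx":0,"wy":0,"wz":3},{"dx":0,"dy":0,"dz":0,"wx":0,"wy":0,"wz":3},{"dx":0,"dy":0,"dz":0,"wx":0,"wy":0,"wz":3}]'; python3 -c "
from h import *
st(); print(arm.get_state()['joint_efforts'][5])"
```

```text
t: 48.0
eef_pos: [0.5774, 0.1022, 0.1125]
ee_rot: [-3.141, 0.001, -2.461]
force: [2.9, -1.8, 4.8]
width: 0.0257
gripper_force: 58.0
t 48.00 [0.5774 0.1022 0.1125] [-3.141e+00  1.000e-03 -2.461e+00] F [ 2.9 -1.8  4.8] M [-0.49 -0.66  0.07] w 0.0257 g 58.0 q6 -1.40
-0.135054518468678
```

Readings fit a nut stop at about 44° of nut travel: torque was about 0.1 up to 58°, 0.19 at 64°, 0.23 at 68°, and it rode over at 73°. On the second pass those become about 124°, 128° and 133°. I'll aim for about 125° and stop there.

```bash
python3 -m crank '[{"dx":0,"dy":0,"dz":0,"wx":0,"wy":0,"wz":1},{"dx":0,"dy":0,"dz":0,"wx":0,"wy":0,"wz":2},{"dx":0,"dy":0,"dz":0,"wx":0,"wy":0,"wz":3},{"dx":0,"dy":0,"dz":0,"wx":0,"wy":0,"wz":4},{"dx":0,"dy":0,"dz":0,"wx":0,"wy":0,"wz":5},{"dx":0,"dy":0,"dz":0,"wx":0,"wy":0,"wz":5},{"dx":0,"dy":0,"dz":0,"wx":0,"wy":0,"wz":5},{"dx":0,"dy":0,"dz":0,"wx":0,"wy":0,"wz":5},{"dx":0,"dy":0,"dz":0,"wx":0,"wy":0,"wz":5},{"dx":0,"dy":0,"dz":0,"wx":0,"wy":0,"wz":5}]'; python3 -c "
from h import *
st(); print(arm.get_state()['joint_efforts'][5])"
```

```text
t: 49.25
eef_pos: [0.5774, 0.1022, 0.1126]
ee_rot: [-3.141, 0.001, -2.548]
force: [1.8, -1.6, 5.4]
width: 0.0258
gripper_force: 58.0
t 49.25 [0.5774 0.1022 0.1126] [-3.141e+00  1.000e-03 -2.548e+00] F [ 1.8 -1.6  5.4] M [-0.62 -0.77  0.31] w 0.0258 g 58.0 q6 -1.49
-0.2705629449337721
```

```bash
python3 -m crank '[{"dx":0,"dy":0,"dz":0,"wx":0,"wy":0,"wz":1},{"dx":0,"dy":0,"dz":0,"wx":0,"wy":0,"wz":2},{"dx":0,"dy":0,"dz":0,"wx":0,"wy":0,"wz":3},{"dx":0,"dy":0,"dz":0,"wx":0,"wy":0,"wz":3},{"dx":0,"dy":0,"dz":0,"wx":0,"wy":0,"wz":3},{"dx":0,"dy":0,"dz":0,"wx":0,"wy":0,"wz":3},{"dx":0,"dy":0,"dz":0,"wx":0,"wy":0,"wz":3},{"dx":0,"dy":0,"dz":0,"wx":0,"wy":0,"wz":3},{"dx":0,"dy":0,"dz":0,"wx":0,"wy":0,"wz":3},{"dx":0,"dy":0,"dz":0,"wx":0,"wy":0,"wz":3}]'; python3 -c "
from h import *
st(); print(arm.get_state()['joint_efforts'][5])"
```

```text
t: 50.5
eef_pos: [0.5774, 0.1022, 0.1125]
ee_rot: [-3.141, 0.001, -2.6]
force: [0.8, -1.6, 4.9]
width: 0.0261
gripper_force: 58.0
t 50.50 [0.5774 0.1022 0.1125] [-3.141e+00  1.000e-03 -2.600e+00] F [ 0.8 -1.6  4.9] M [-0.65 -0.91  0.43] w 0.0261 g 58.0 q6 -1.54
-0.44101953506469727
```

The stop is clear now: torque went from 0.08 to 0.31 to 0.43. I'll hold one call and check that it's stable.

```bash
python3 -m crank '[{"dx":0,"dy":0,"dz":0,"wx":0,"wy":0,"wz":0},{"dx":0,"dy":0,"dz":0,"wx":0,"wy":0,"wz":0},{"dx":0,"dy":0,"dz":0,"wx":0,"wy":0,"wz":0},{"dx":0,"dy":0,"dz":0,"wx":0,"wy":0,"wz":0},{"dx":0,"dy":0,"dz":0,"wx":0,"wy":0,"wz":0},{"dx":0,"dy":0,"dz":0,"wx":0,"wy":0,"wz":0},{"dx":0,"dy":0,"dz":0,"wx":0,"wy":0,"wz":0},{"dx":0,"dy":0,"dz":0,"wx":0,"wy":0,"wz":0},{"dx":0,"dy":0,"dz":0,"wx":0,"wy":0,"wz":0},{"dx":0,"dy":0,"dz":0,"wx":0,"wy":0,"wz":0}]'; python3 -c "
from h import *
st(); f,c=shot('t3'); g=f[289:312,295:347]; m=g.max(2)<70
print([(x+295,int(np.flatnonzero(m[:,x]).max())+289) for x in range(52) if m[:,x].sum()>2])
cv2.imwrite('pics/t3b.png',cv2.resize(f[:,:,::-1],(800,500)))"
```

```text
t: 51.75
eef_pos: [0.5774, 0.1022, 0.1126]
ee_rot: [-3.141, 0.001, -2.6]
force: [2.8, -1.1, 5.2]
width: 0.0258
gripper_force: 58.0
t 51.75 [0.5774 0.1022 0.1126] [-3.141e+00  1.000e-03 -2.600e+00] F [ 2.8 -1.1  5.2] M [-0.72 -0.89  0.44] w 0.0258 g 58.0 q6 -1.54
[(308, 293), (309, 297), (310, 297), (315, 296), (319, 295), (320, 295), (324, 294), (325, 294), (328, 293), (329, 293), (331, 293), (336, 292)]
```

View pics/t3b.png

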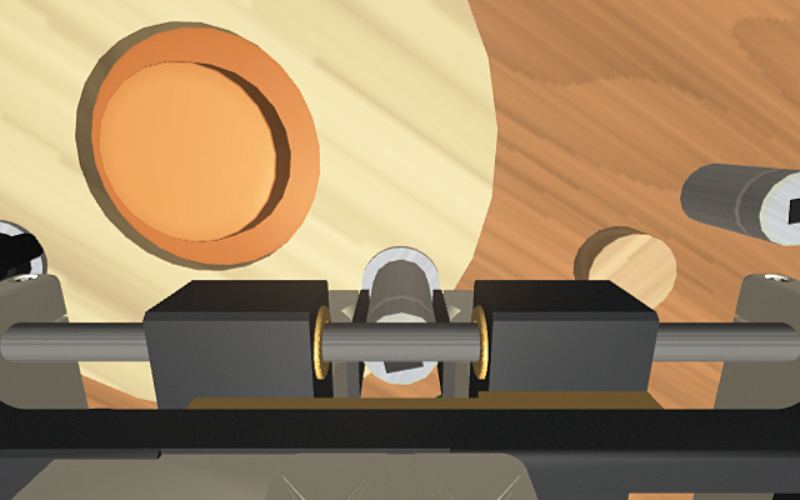

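The socket sits flat on the washer at (400,280), still held in the pads, with the torque steady at 0.44 N m. The offcut at (632,270) and the large socket at (760,205) stand where they were. Handing in.

```bash
python3 -c "
from station import arm
print(arm.job_done())"
```

```text
the job is handed in; nothing more can be done
None
```

I handed the job in at about 52 s: both knobs were turned to their stops, then the 18 mm nut, and socket_18 is still seated on it and gripped. On the first pass I turned too far and the socket apparently rode over the nut's corners, so I re-tightened it to a clear stop (0.44 N m, steady). I picked socket_18 by measuring the nut in the images, so I never tried the other two sockets on it.

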